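# Set up the pedal tray popper on the potting table

## Task

Get the tray popper ready: take the steel tamper off its base and lay it flat along the middle of the narrow raised ledge, and plug every ejector post standing on the table fully home into a socket of the base, any socket. When all the posts are in, press the spring pedal right down to its stop, hold it there for a second and let it come back up; leave the pots, bowl and other things where they are.

Things in the scene. Friction and masses are not known exactly. Their poses are not given: they have to be found in the camera images.
- base: Tray-popper base, fixed: flat grey-painted metal block 160 (x) x 220 (y) x 45 mm high with six square socket holes in 2 rows of 3, 72 mm apart. Origin: centre of its underside; z up. A foot pedal is attached at its -y side, centred 151 mm from the origin. Its place and yaw vary.
- ledge: Tamper ledge, fixed: narrow dark wooden plank on two legs, standing on the table at the robot's right. Plank 190 mm long (its x axis) x 44 mm wide, flat top 80 mm above the table; a foot board 70 mm wide at table level. Origin: centre of its underside. Its place and yaw vary.
- ledge_top (a point): Centre of the ledge's flat top; axes as the ledge's.
- tamper: Stainless steel soil tamper, 164 x 60 x 22 mm, 350 g, lying flat across the base's sockets at the start. Origin: under its centre of mass, on its underside. Square bar handle 22 mm wide and 22 mm high from x = -99 to +31 mm, flat rectangular foot 34 mm long, 60 mm wide (y), 22 mm high from x = +31 to +65 mm.
- pedal (a joint): Spring pedal on the base's -y side: 0 at rest (up), 0.25 rad at its stop; springs back by itself. Hinge along the base's y axis, at base point (60, -151, 50) mm, the far end; the free end points to the base's -x. About 6 N on the tread starts it, about 13 N holds it at the stop. Pressing it also raises a thin steel lift bar (8 x 200 mm) along the +x side of the base from 42 to 62 mm height.
- tread (a point): Middle of the top of the pedal's rubber tread (50 x 58 mm), 95 mm along the plate from the hinge; it moves with the pedal: 76 mm above the table at rest, 52 mm at the stop (and then 3.5 mm nearer the free end). Press here, straight down, with closed fingers.
- base_hole0 (a point): Centre of the mouth of a square socket, 45 mm above the table, sides 39 mm along the base's x and y with a 3 mm chamfer, 32 mm deep; at base (-36, -72) mm.
- base_hole1 (a point): Centre of the mouth of a square socket, 45 mm above the table, sides 39 mm along the base's x and y with a 3 mm chamfer, 32 mm deep; at base (-36, 0) mm.
- base_hole2 (a point): Centre of the mouth of a square socket, 45 mm above the table, sides 39 mm along the base's x and y with a 3 mm chamfer, 32 mm deep; at base (-36, 72) mm.
- base_hole3 (a point): Centre of the mouth of a square socket, 45 mm above the table, sides 39 mm along the base's x and y with a 3 mm chamfer, 32 mm deep; at base (36, -72) mm.
- base_hole4 (a point): Centre of the mouth of a square socket, 45 mm above the table, sides 39 mm along the base's x and y with a 3 mm chamfer, 32 mm deep; at base (36, 0) mm.
- base_hole5 (a point): Centre of the mouth of a square socket, 45 mm above the table, sides 39 mm along the base's x and y with a 3 mm chamfer, 32 mm deep; at base (36, 72) mm.
- post1: Square ejector post standing upright on the table, 86 mm high, 160 g, may be absent (all posts are alike, any post fits any socket). Origin: centre of its underside. Steel foot 36 x 36 mm, 30 mm high; black collar 48 x 48 mm from 30 to 38 mm; wooden stem 24 x 24 mm from 38 to 86 mm, sides parallel to the foot's. Fully home, the collar rests on the base.
- post2: Square ejector post standing upright on the table, 86 mm high, 160 g, may be absent (all posts are alike, any post fits any socket). Origin: centre of its underside. Steel foot 36 x 36 mm, 30 mm high; black collar 48 x 48 mm from 30 to 38 mm; wooden stem 24 x 24 mm from 38 to 86 mm, sides parallel to the foot's. Fully home, the collar rests on the base.
- post3: Square ejector post standing upright on the table, 86 mm high, 160 g, may be absent (all posts are alike, any post fits any socket). Origin: centre of its underside. Steel foot 36 x 36 mm, 30 mm high; black collar 48 x 48 mm from 30 to 38 mm; wooden stem 24 x 24 mm from 38 to 86 mm, sides parallel to the foot's. Fully home, the collar rests on the base.
- post4: Square ejector post standing upright on the table, 86 mm high, 160 g, may be absent (all posts are alike, any post fits any socket). Origin: centre of its underside. Steel foot 36 x 36 mm, 30 mm high; black collar 48 x 48 mm from 30 to 38 mm; wooden stem 24 x 24 mm from 38 to 86 mm, sides parallel to the foot's. Fully home, the collar rests on the base.
- post5: Square ejector post standing upright on the table, 86 mm high, 160 g, may be absent (all posts are alike, any post fits any socket). Origin: centre of its underside. Steel foot 36 x 36 mm, 30 mm high; black collar 48 x 48 mm from 30 to 38 mm; wooden stem 24 x 24 mm from 38 to 86 mm, sides parallel to the foot's. Fully home, the collar rests on the base.
- pots: Bystander: stack of three nested black plastic nursery pots, 94 mm wide, 122 mm high. Leave alone.
- bowl: Bystander: small blue glazed bowl, 76 mm wide, 42 mm high. Leave alone.
- chopsticks: Bystander: pair of wooden chopsticks lying side by side, 220 mm long. Leave alone.
- trowel: Bystander: wooden-handled spatula-like trowel lying flat, 240 mm long. Leave alone.
- brush: Bystander: small brush lying flat, 160 mm long. Leave alone.
- jar: Bystander: closed jar, 66 mm wide, 90 mm high. Leave alone.
- saucer: Bystander: empty terracotta pot saucer, 96 mm wide, 26 mm high. Leave alone.
Things that resemble listed ones, but are neither listed nor needed, are in the scene too. Leave any green or yellow look-alike of the post4 alone.

How it is judged:
By the outcome, as a careful person would: the job done as asked, in the order asked, and still so for the second after the job is handed in, with the robot touching nothing.
Of post1, post2, post3, post4, post5 only 3 to 5 are there at a start; the rules pass over those that are not, and their reading is None.
At some moment in a run one of post1, post2, post3, post4, post5 may be knocked a few centimetres aside while the robot is not near it.
It also fails if it takes over 210 s, if anything falls off the work surface, if the arm or the gripper's body presses on something with over 40 N, if the wrist force passes 120 N, or if a joint passes its speed limit or range.

## Robot

A 6-joint arm with a two-finger parallel gripper is mounted at the origin on the work surface. World frame = base frame: x ahead of the robot, y to its left, z up, the work surface at z = 0. Lengths are in m, angles in rad, forces in N, time in s.
With the tool pointing down it reaches from about 0.35 to 0.95 m from the base axis. Payload 17.4 kg.
Tool frame: the origin (TCP) lies between the finger pads; the fingertips stand env.tip_reach ahead of it and the grasp point (between the pads) lies 6 mm ahead of it (env.tip_reach is the distance from the TCP to the fingertips, in m); z points along the fingers, y is the line along which they close (so a half turn about z gives the same grasp; the last joint's range is limited). The gripper opens to 93 mm and grips with 3 to 60 N. Pads are 15 mm wide; open, the fingers measure 128 mm over their backs; the gripper's body (75 mm by 188 mm) begins 65 mm behind the grasp point.
Start: joints at [1.267, 0.116, 1.442, -0, 1.584, -0.038], TCP at [0.177, 0.651, 0.244] pointing down, gripper open.
Joint ranges: [-2.83, 2.83], [-0.83, 2.19], [0.07, 2.5], [-1.14, 4.28], [0.01, 3], [-2.97, 2.97]. Speed limits (rad/s): [1.89, 1.89, 2.22, 3.14, 3.14, 3.14].

## Interface

Orientations are given as a unit quaternion [x, y, z, w].
In Python, from plant import env gives the robot as it stands.
- The arm moves only by the tool step_arm, never from a script. Its argument "deltas" is a list of rows, each an object with "linear": the shift along the tool's x, y, z normalised to -1 to 1, where 1 is 0.075 m, a list of three; "dr": the turn, a rotation vector about the tool's x, y, z normalised to -1 to 1, where 1 is 360 degrees, a list of three. In form: [{"linear": [x, y, z], "dr": [rx, ry, rz]}, ...]. A call has exactly 10 rows; each row shifts and turns the commanded pose from where the row before left it, along the tool's axes as they then stand; what a row does not reach is not made up. A row lasts 1/8 s, in which the tool goes at most 62.5 mm and 10.7 degrees, less where a joint would pass 70% of its speed; a pose out of reach is approached as far as the arm can. A call with a number of a shift or a turn outside -1 to 1 is refused whole. A call with a gripper value outside its range is refused whole. "jaw" is the opening, from 0 (shut) to 1 (fully open), set as the call begins (left out, the last holds). The fingers move at their own pace and stop on an object; "newtons" is the grip in N (left out, the last holds). Time passes only in rows, so rows that do not move let the fingers close, or fill a call up. It gives the time, the measured TCP pose, the force, the opening and the grip force at its end, in the units of the state.
- env.observe(): the state, without advancing time (a new reading comes with each control period).
- env.grab_frame(name): name is "scene" or "side" or "wrist"; returns the picture (480x640x3 uint8, red, green, blue); there is no depth.
- env.camera_info(name): a dict with "K" (3x3 intrinsics, pixels), "position" and "rotation" of the camera in the world. Camera axes: x right, y down, z forward; pixel columns grow to the right and rows downward; lengths in m; the calibration is good to about 2 mm. A picture is of the moment at which its call begins: read the wrist's pose just before it. camera_info takes no time and is no camera call; for the wrist camera it gives the pose at the moment of the call.
- env.finish_job(): hands the job in; it is judged then, once.
Trained networks look in the newest picture that a camera, given by its name, has taken for a name from the list of things; names that differ only in an ending like _2 or _b are one class to them, and where a whole thing is asked for, a point or a joint stands for the part that bears it (a point fixed in the world has none). Each returns a list of dicts, best first, with "confidence" (0 to 1); they miss things now and then, are a little off and sometimes report something else, mostly with a low value. They report only what shows in the picture. A call takes as long as a camera call. They do not tell look-alikes from the thing itself.
- env.outline_of(camera, thing): "pixels" (480x640 bool, what is visible of it) and "rect" ([left, top, width, height] in pixels, round what is visible of it).
The state is a dict: "clock": time; "joints": joint angles; "joint_vel": joint speeds; "joint_torque": joint torques, N m; "tool_pos": TCP position; "tcp_rot": TCP orientation; "wrist_force": force on the tool from outside, world axes, zero at the start; "wrist_torque": the same for the moment, N m; "finger_gap": finger opening in m; "grasp_force": force on a finger pad.
Only numpy, scipy, OpenCV 4.12 (cv2) and the standard library are available. Lean on these libraries where they do the work, as an engineer would, in place of code of your own. Each camera call takes 0.05 s, during which the arm holds its last target. There are 200 camera calls.

## Working session

There is one attempt and no reset: what is moved stays moved. The work goes in short steps, Python scripts to look and compute and a tool call to move; the robot and the scene stay as the last step left them, time stands still between calls to the robot, and variables do not carry over. Pictures are saved under pics/ and viewed, at most 14 in all, crops included, and the job is handed in when it is done.

Besides the shell and the picture viewer there is one more tool, called after "Request:" as name(argument=value, ...) on one line, values as JSON. step_arm: Moves the arm, as the interface text tells. Scaled input: -1 to 1 covers 0.075 m each way for a shift and 360 degrees each way for a turn. Its arguments: {"type":"object","properties":{"deltas":{"type":"array","items":{"type":"object","properties":{"linear":{"type":"array","items":{"type":"number"}},"dr":{"type":"array","items":{"type":"number"}}}}},"jaw":{"type":"number"},"newtons":{"type":"number"}},"required":["deltas"]}

```bash
mkdir -p pics; ls
python3 - <<'E'
from plant import env
import cv2,numpy as np
o=env.observe();print(o, env.tip_reach)
for n in("scene","side","wrist"):
    i=env.camera_info(n);print(n,i)
    cv2.imwrite(f"pics/{n}0.png",env.grab_frame(n)[:,:,::-1])
E
```

```text
pics
{'clock': 0.0, 'joints': array([ 1.26718983e+00,  1.16506416e-01,  1.44226271e+00,  6.20288891e-07,
        1.58400445e+00, -3.78014874e-02]), 'joint_vel': array([-5.55045822e-04,  1.10829761e-03,  9.26928061e-04, -1.41642954e-05,
       -4.93571627e-04,  1.03595061e-03]), 'joint_torque': array([ 1.29309541e-03, -7.21265030e+01, -6.22604728e+01,  7.80587364e-02,
        2.37157010e-02, -1.02315651e-04]), 'tool_pos': array([0.17727032, 0.65112569, 0.24289298]), 'tcp_rot': array([ 1.32511577e-01,  9.91181282e-01, -5.81828166e-04, -1.00611190e-04]), 'wrist_force': array([-0.20184151, -0.89152704, -1.31688182]), 'wrist_torque': array([-0.00930899, -0.02108033,  0.02785485]), 'grasp_force': 0.0, 'finger_gap': 0.09313282337469499} 0.025
scene {'K': array([[447.8042618 ,   0.        , 314.87028528],
       [  0.        , 447.8042618 , 238.70807344],
       [  0.        ,   0.        ,   1.        ]]), 'position': array([ 1.00587482, -0.62021606,  0.60957066]), 'rotation': array([ 0.83242641,  0.27209784, -0.16339476, -0.45423694])}
side {'K': array([[612.28392607,   0.        , 318.18432079],
       [  0.        , 612.28392607, 242.90458651],
       [  0.        ,   0.        ,   1.        ]]), 'position': array([-0.0935704 , -0.83181522,  1.20939895]), 'rotation': array([ 0.8902454 , -0.26595931,  0.10470615, -0.35463416])}
wrist {'K': array([[422.3873669 ,   0.        , 316.08824458],
       [  0.        , 422.3873669 , 242.72792277],
       [  0.        ,   0.        ,   1.        ]]), 'position': array([0.10303378, 0.6726494 , 0.38375841]), 'rotation': array([0.78694613, 0.60086344, 0.08514189, 0.11148892])}
```

View pics/side0.png

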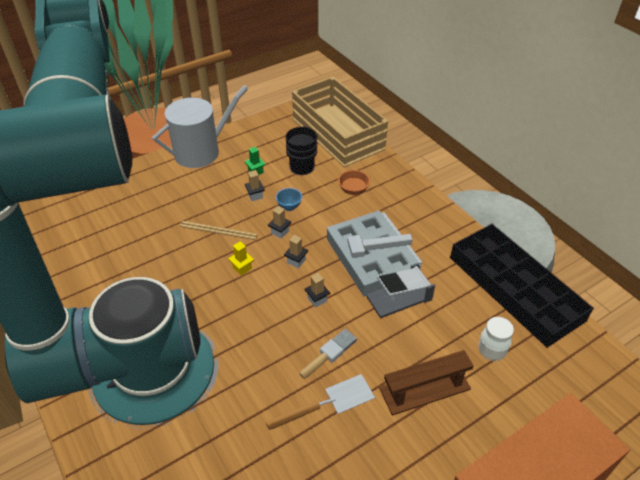

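View pics/scene0.png

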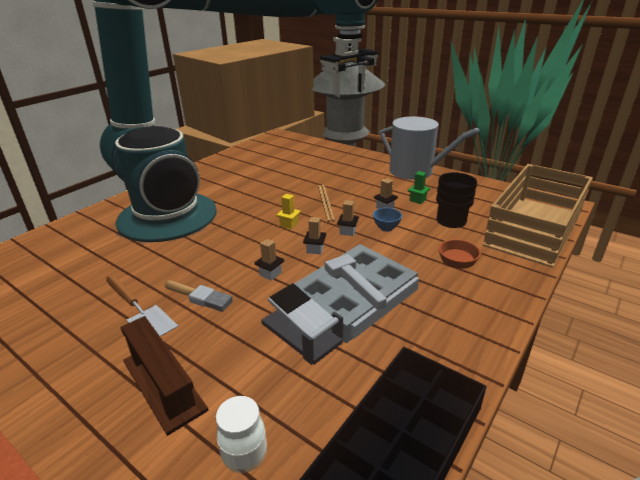

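```bash
cat > h.py <<'E'
from plant import env
import numpy as np, cv2
from scipy.spatial.transform import Rotation as R
from scipy.optimize import minimize
def box(x0,x1,y0,y1,z0,z1): return np.array([[x,y,z] for x in(x0,x1) for y in(y0,y1) for z in(z0,z1)])/1000.
M=dict(post=[box(-18,18,-18,18,0,30),box(-24,24,-24,24,30,38),box(-12,12,-12,12,38,86)],
 tamper=[box(-99,31,-11,11,0,22),box(31,65,-30,30,0,22)],
 base=[box(-80,80,-110,110,0,45)],
 ledge=[box(-95,95,-22,22,60,80),box(-95,95,-35,35,0,10)],ledgetop=[box(-95,95,-22,22,79,80)])
def cam(n):
    i=env.camera_info(n);return i['K'],np.array(i['position']),R.from_quat(i['rotation'])
def proj(c,P):
    K,p,r=c;q=r.inv().apply(np.atleast_2d(P)-p)@K.T;return q[:,:2]/q[:,2:]
def ray(c,uv,z):
    K,p,r=c;d=r.apply(np.linalg.inv(K)@[uv[0],uv[1],1]);return p+d*(z-p[2])/d[2]
def place(x,y,yaw,z,P): return R.from_euler('z',yaw).apply(P)+[x,y,z]
def sil(c,parts,v,z):
    m=np.zeros((480,640),np.uint8)
    for P in parts:
        h=cv2.convexHull(proj(c,place(*v,z,P)).astype(np.float32))
        cv2.fillConvexPoly(m,np.round(h*16).astype(np.int32),1,cv2.LINE_8,4)
    return m>0
def fit(name,obs,v0,z=0.,yaws=None,ign=None):
    """obs: list of (cam,mask[,ignore])"""
    def cost(v):
        t=0
        for o in obs:
            s=sil(o[0],M[name],v,z);k=~o[2] if len(o)>2 else np.ones_like(s)
            t+=1-(s&o[1]&k).sum()/max(1,((s|o[1])&k).sum())
        return t/len(obs)
    best=None
    for a in (yaws if yaws is not None else [v0[2]]):
        s=np.array([[0,0,0],[.012,0,0],[0,.012,0],[0,0,.25]])+[v0[0],v0[1],a]
        r=minimize(cost,s[0],method='Nelder-Mead',options=dict(initial_simplex=s,xatol=2e-4,fatol=1e-4))
        r=minimize(cost,r.x,method='Nelder-Mead',options=dict(initial_simplex=r.x+np.array([[0,0,0],[.004,0,0],[0,.004,0],[0,0,.08]]),xatol=1e-4,fatol=1e-4))
        if best is None or r.fun<best.fun: best=r
    return best.x,best.fun
def outs(c,thing): return env.outline_of(c,thing)
E
cat > loc.py <<'E'
from h import *
import pickle
D={}
for n in("scene","side"):
    env.grab_frame(n)
    for t in("post1","tamper","base","ledge","pedal","tread"):
        D[n,t]=[(o['confidence'],np.array(o['rect']),o['pixels']) for o in outs(n,t)]
        print(n,t,[(round(a,2),b.tolist(),int(p.sum())) for a,b,p in D[n,t]])
pickle.dump(D,open('D.pkl','wb'))
E
python3 loc.py
```

```text
scene post1 [(0.86, [300.1, 215.4, 24.0, 37.9], 622), (0.86, [407.7, 168.7, 19.9, 31.8], 424), (0.8, [377.2, 179.5, 19.1, 29.0], 433), (0.68, [278.7, 196.1, 16.7, 29.5], 455), (0.57, [336.0, 201.1, 23.6, 32.1], 495)]
scene tamper [(0.24, [257.3, 244.6, 163.1, 118.5], 8894)]
scene base [(0.87, [258.9, 243.5, 161.0, 121.5], 8872), (0.64, [256.2, 241.3, 27.8, 39.9], 739)]
scene ledge [(0.7, [117.8, 314.0, 88.0, 121.3], 4932), (0.63, [301.9, 218.7, 21.2, 36.0], 580), (0.54, [338.9, 199.9, 19.7, 34.3], 507)]
scene pedal [(0.6, [374.2, 176.3, 23.6, 30.0], 461), (0.57, [269.5, 279.7, 69.0, 58.3], 1951)]
scene tread [(0.66, [266.6, 282.7, 67.1, 56.8], 1956), (0.63, [166.3, 283.0, 65.0, 31.0], 899), (0.31, [255.8, 242.2, 26.3, 34.0], 691), (0.25, [109.6, 274.4, 68.0, 59.3], 1103)]
side post1 [(0.95, [227.9, 239.1, 25.2, 35.3], 523), (0.62, [269.4, 207.4, 21.9, 31.9], 482), (0.62, [285.2, 237.9, 22.1, 30.2], 459), (0.6, [244.4, 171.6, 20.6, 28.4], 363), (0.56, [247.3, 145.8, 14.3, 27.0], 347)]
side tamper [(0.57, [346.7, 235.7, 68.9, 22.6], 803)]
side base [(0.74, [329.4, 208.3, 106.0, 107.0], 5818), (0.74, [268.9, 207.5, 19.0, 30.2], 427)]
side ledge [(0.61, [378.9, 348.2, 96.3, 69.9], 3572)]
side pedal [(0.9, [377.9, 267.9, 52.5, 31.2], 956), (0.28, [275.6, 186.0, 27.6, 26.9], 448)]
side tread []
```

```bash
cat > a.py <<'E'
from h import *
import pickle
D=pickle.load(open('D.pkl','rb'));S=cam('scene');T=cam('side')
for uv in[(255,195),(279,228),(295,258),(317,297),(241,265),(255,167)]: print('post',uv,ray(T,uv,0.015).round(3))
for n,a in(('base0',(372,250)),):print(ray(T,a,.045).round(3))
for uv in[(328,233),(383,213),(432,293)]: print('basecorner side',uv,ray(T,uv,.045).round(3))
print('sc',[ray(S,u,.045).round(3) for u in[(361,247),(417,272),(343,322)]])
z=.08
print('ledge',[ray(T,u,z).round(3) for u in[(385,378),(467,355),(470,368),(391,392)]])
b=D['side','ledge'][0][2];s=D['scene','ledge'][0][2]
c=ray(T,(428,373),z)
print(fit('ledge',[(T,b),(S,s)],[c[0],c[1],0],0,np.arange(0,3.14,.5)))
print('tam',ray(T,(352,245),.067),ray(T,(410,240),.067))
E
python3 a.py
```

```text
post (255, 195) [0.475 0.375 0.015]
post (279, 228) [0.464 0.221 0.015]
post (295, 258) [0.442 0.102 0.015]
post (317, 297) [ 0.419 -0.038  0.015]
post (241, 265) [0.312 0.159 0.015]
post (255, 167) [0.537 0.486 0.015]
[ 0.61  -0.007  0.045]
basecorner side (328, 233) [0.549 0.107 0.045]
basecorner side (383, 213) [0.718 0.088 0.045]
basecorner side (432, 293) [ 0.647 -0.201  0.045]
sc [array([0.565, 0.117, 0.045]), array([0.711, 0.103, 0.045]), array([ 0.67 , -0.112,  0.045])]
ledge [array([ 0.393, -0.341,  0.08 ]), array([ 0.576, -0.393,  0.08 ]), array([ 0.559, -0.421,  0.08 ]), array([ 0.383, -0.374,  0.08 ])]
(array([ 0.48212735, -0.37688767,  2.88854905]), np.float64(0.06089765714661716))
tam [0.56443552 0.01970923 0.067     ] [ 0.69960927 -0.0480322   0.067     ]
```

Run:
```python
from h import *
o=env.observe();r=R.from_quat(o['tcp_rot']);print(r.as_matrix().round(3))
K,p,c=cam('wrist');print('cam in tcp',r.inv().apply(p-o['tool_pos']).round(4),(r.inv()*c).as_matrix().round(3))
```

```text
[[-0.965  0.263  0.   ]
 [ 0.263  0.965  0.   ]
 [ 0.     0.    -1.   ]]
cam in tcp [ 0.0773  0.0011 -0.1408] [[-0.001 -0.961 -0.278]
 [ 1.    -0.001  0.001]
 [-0.001 -0.278  0.961]]
```

```bash
cat >> h.py <<'E'
import json
def plan(pts,state=None,rd=3):
    """pts: list of (x,y,z,theta_deg or None,nrows); prints rows (run-length) from the present pose"""
    o=state or env.observe();p=np.array(o['tool_pos']);r=R.from_quat(o['tcp_rot']);out=[]
    for x,y,z,th,n in pts:
        t=np.array([x,y,z]);
        if th is None: rt=r
        else:
            a=np.radians(th);c,s=np.cos(a),np.sin(a);rt=R.from_matrix(np.array([[c,s,0],[s,-c,0],[0,0,-1]]))
        for k in range(n):
            l=r.inv().apply((t-p)/(n-k));dr=(r.inv()*rt).as_rotvec()/(n-k)
            L=np.round(l/.075,rd);Q=np.round(dr/(2*np.pi),4)
            p=p+r.apply(L*.075);r=r*R.from_rotvec(Q*2*np.pi);out.append({"linear":L.tolist(),"dr":Q.tolist()})
    for k in range(0,len(out),10): print(json.dumps(out[k:k+10]).replace(' ',''))
    m=max(np.linalg.norm(o['linear'])*75 for o in out);print('max mm/row',m.round(1),'max deg',max(np.linalg.norm(o['dr'])*360 for o in out))
E
python3 -c "
from h import *
plan([(.52,.07,.40,180,20)])"
```

```text
[{"linear":[-0.322,-0.314,-0.104],"dr":[0.0,-0.0,-0.0021]},{"linear":[-0.318,-0.318,-0.104],"dr":[0.0,-0.0,-0.0021]},{"linear":[-0.314,-0.322,-0.104],"dr":[0.0,-0.0,-0.0021]},{"linear":[-0.31,-0.326,-0.104],"dr":[0.0,-0.0,-0.0021]},{"linear":[-0.305,-0.331,-0.104],"dr":[0.0,-0.0,-0.0021]},{"linear":[-0.301,-0.334,-0.104],"dr":[0.0,-0.0,-0.0021]},{"linear":[-0.296,-0.338,-0.104],"dr":[0.0,-0.0,-0.0021]},{"linear":[-0.292,-0.342,-0.104],"dr":[0.0,-0.0,-0.0021]},{"linear":[-0.287,-0.346,-0.104],"dr":[0.0,-0.0,-0.0021]},{"linear":[-0.283,-0.35,-0.104],"dr":[0.0,-0.0,-0.0021]}]
[{"linear":[-0.278,-0.354,-0.104],"dr":[0.0,-0.0,-0.0021]},{"linear":[-0.273,-0.357,-0.105],"dr":[0.0,-0.0,-0.0021]},{"linear":[-0.269,-0.361,-0.104],"dr":[0.0,-0.0,-0.0021]},{"linear":[-0.264,-0.364,-0.105],"dr":[0.0,-0.0,-0.0021]},{"linear":[-0.259,-0.368,-0.104],"dr":[0.0,-0.0,-0.0022]},{"linear":[-0.254,-0.372,-0.105],"dr":[0.0,-0.0,-0.0021]},{"linear":[-0.249,-0.375,-0.104],"dr":[0.0,-0.0,-0.0022]},{"linear":[-0.244,-0.378,-0.105],"dr":[0.0,-0.0,-0.0021]},{"linear":[-0.239,-0.381,-0.104],"dr":[0.0,-0.0,-0.0022]},{"linear":[-0.234,-0.385,-0.105],"dr":[0.0,0.0,-0.0021]}]
max mm/row 34.7 max deg 0.792
```

Request:
step_arm(deltas=[{"linear":[-0.3,-0.33,-0.104],"dr":[0,0,-0.0021]},{"linear":[-0.3,-0.33,-0.104],"dr":[0,0,-0.0021]},{"linear":[-0.3,-0.33,-0.104],"dr":[0,0,-0.0021]},{"linear":[-0.3,-0.33,-0.104],"dr":[0,0,-0.0021]},{"linear":[-0.3,-0.33,-0.104],"dr":[0,0,-0.0021]},{"linear":[-0.3,-0.33,-0.104],"dr":[0,0,-0.0021]},{"linear":[-0.3,-0.33,-0.104],"dr":[0,0,-0.0021]},{"linear":[-0.3,-0.33,-0.104],"dr":[0,0,-0.0021]},{"linear":[-0.3,-0.33,-0.104],"dr":[0,0,-0.0021]},{"linear":[-0.3,-0.33,-0.104],"dr":[0,0,-0.0021]}], jaw=1)

```text
clock: 2.1
tool_pos: [0.3471, 0.3622, 0.3221]
tcp_rot: [0.067, 0.998, 0.0, 0.0]
wrist_force: [0.8, 0.5, 0.9]
finger_gap: 0.0929
grasp_force: 0.0
```

Request:
step_arm(deltas=[{"linear":[-0.257,-0.37,-0.104],"dr":[0,0,-0.0021]},{"linear":[-0.257,-0.37,-0.104],"dr":[0,0,-0.0021]},{"linear":[-0.257,-0.37,-0.104],"dr":[0,0,-0.0021]},{"linear":[-0.257,-0.37,-0.104],"dr":[0,0,-0.0021]},{"linear":[-0.257,-0.37,-0.104],"dr":[0,0,-0.0021]},{"linear":[-0.257,-0.37,-0.104],"dr":[0,0,-0.0021]},{"linear":[-0.257,-0.37,-0.104],"dr":[0,0,-0.0021]},{"linear":[-0.257,-0.37,-0.104],"dr":[0,0,-0.0021]},{"linear":[-0.257,-0.37,-0.104],"dr":[0,0,-0.0021]},{"linear":[-0.257,-0.37,-0.104],"dr":[0,0,-0.0021]}])

```text
clock: 3.35
tool_pos: [0.5186, 0.0712, 0.4001]
tcp_rot: [0.001, 1.0, 0.0, 0.0]
wrist_force: [-0.3, 0.6, 0.6]
finger_gap: 0.0924
grasp_force: 0.0
```

Run:
```python
from h import *
import pickle
o=env.observe();print(o['clock'],o['tool_pos'],R.from_quat(o['tcp_rot']).as_matrix().round(3)[:,0])
i=env.camera_info('wrist')
f=env.grab_frame('wrist');cv2.imwrite("pics/w1.png",f[:,:,::-1])
D={'cam':(i['K'],np.array(i['position']),i['rotation'])}
for t in("post1","tamper","base","pedal"):
    D[t]=[(q['confidence'],np.array(q['rect']),q['pixels']) for q in outs('wrist',t)]
    print(t,[(round(a,2),b.tolist(),int(p.sum())) for a,b,p in D[t]])
pickle.dump(D,open('W1.pkl','wb'))
```

```text
3.35 [0.51858018 0.0712365  0.40008793] [-1.     0.002 -0.   ]
post1 [(0.94, [376.5, 0.0, 46.0, 21.3], 1005), (0.91, [417.0, 112.8, 51.4, 53.0], 1829), (0.9, [314.2, 92.1, 51.9, 59.6], 1812), (0.89, [196.0, 80.2, 46.5, 40.7], 1907), (0.68, [547.4, 128.1, 80.0, 48.7], 2587), (0.66, [0.0, 285.6, 11.9, 38.5], 355), (0.61, [619.9, 175.9, 20.1, 43.1], 684), (0.61, [451.1, 0.9, 102.9, 87.4], 1697)]
tamper [(0.62, [221.3, 211.1, 82.8, 132.4], 3323)]
base [(0.59, [102.3, 183.2, 259.5, 157.0], 26852)]
pedal [(0.91, [106.7, 207.0, 58.6, 101.1], 5070), (0.36, [1.0, 0.0, 31.4, 73.7], 2112)]
```

View pics/w1.png

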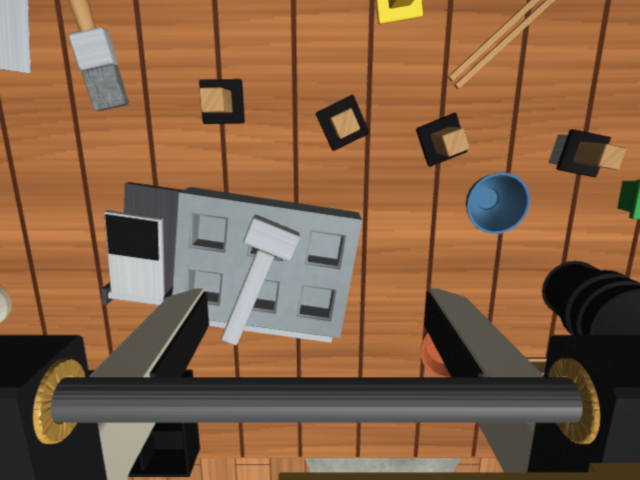

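```bash
cat > b.py <<'E'
from h import *
import pickle
D=pickle.load(open('W1.pkl','rb'));K,p,q=D['cam'];c=(K,p,R.from_quat(q))
for i in(1,2,3,4):
    r=D['post1'][i];u=r[1][:2]+r[1][2:]/2;g=ray(c,u,.034)
    print('post',fit('post',[(c,r[2])],[g[0],g[1],0],0,np.radians([0,30,60])))
r=D['tamper'][0];g=ray(c,(256,280),.056);print('tam',fit('tamper',[(c,r[2])],[g[0],g[1],0],.045,np.radians(np.arange(90,270,30))))
f=cv2.imread('pics/w1.png')[178:348,100:370];cv2.imwrite('pics/w1c.png',cv2.resize(f,None,fx=2.9,fy=2.9,interpolation=cv2.INTER_CUBIC))
E
python3 b.py
```

```text
post (array([0.46299655, 0.21966189, 0.42052294]), np.float64(0.0730223123732252))
post (array([0.44393846, 0.10321061, 0.43655439]), np.float64(0.04586188719030049))
post (array([ 0.42067575, -0.03337208, -0.00077573]), np.float64(0.05547300643883113))
post (array([0.47883747, 0.3869662 , 1.37318546]), np.float64(0.04540420819490587))
tam (array([6.19068842e-01, 1.03967460e-03, 2.72282796e+00]), np.float64(0.08282716731087791))
```

View pics/w1c.png

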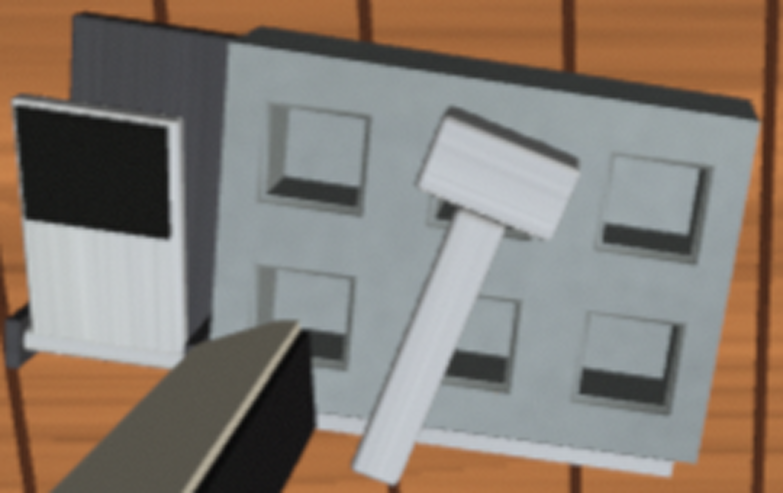

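```bash
cat > c.py <<'E'
from h import *
import pickle
from scipy.optimize import least_squares
D=pickle.load(open('W1.pkl','rb'));K,p,q=D['cam'];c=(K,p,R.from_quat(q))
h=22.5
px=[(228,42),(757,120),(696,463),(268,102),(371,116),(362,214),(257,199),(612,153),(715,167),(696,263),(594,249),(587,312),(686,322),(670,412),(573,397),(258,263),(354,279)]
w=[(-80,-110),(-80,110),(80,110)]+[(-36+a*h,-72+b*h) for a,b in((-1,-1),(-1,1),(1,1),(1,-1))]+[(-36+a*h,72+b*h) for a,b in((-1,-1),(-1,1),(1,1),(1,-1))]+[(36+a*h,72+b*h) for a,b in((-1,-1),(-1,1),(1,1),(1,-1))]+[(36-h,-72-h),(36-h,-72+h)]
px=np.array(px)/2.9+[100-.33,178-.33];w=np.c_[np.array(w),np.full(len(w),45)]/1000
r=least_squares(lambda v:(proj(c,place(*v,0,w))-px).ravel(),[.62,0,-.15])
print(r.x,np.degrees(r.x[2]),r.fun.reshape(-1,2).round(1).tolist())
b=r.x;np.save('base.npy',b)
for n,P in dict(h0=(-36,-72,45),h1=(-36,0,45),h2=(-36,72,45),h3=(36,-72,45),h4=(36,0,45),h5=(36,72,45),tread=(-35,-151,76)).items(): print(n,place(*b,0,np.array(P)/1000.).round(4))
E
python3 c.py
```

```text
[ 0.61846173  0.00714389 -0.15105681] -8.654917765791335 [[0.4, 0.1], [1.3, 0.1], [0.6, -0.0], [-1.5, -1.0], [0.5, -0.4], [0.3, 1.2], [-0.1, 1.2], [-1.0, -1.3], [0.1, -0.8], [0.6, 0.6], [-0.0, 0.4], [-0.6, -1.3], [0.5, 0.2], [0.4, 1.2], [-0.7, 1.7], [-1.9, -0.3], [1.1, -0.8]]
h0 [ 0.572  -0.0586  0.045 ]
h1 [0.5829 0.0126 0.045 ]
h2 [0.5937 0.0837 0.045 ]
h3 [ 0.6432 -0.0695  0.045 ]
h4 [0.6541 0.0017 0.045 ]
h5 [0.6649 0.0729 0.045 ]
tread [ 0.5611 -0.1369  0.076 ]
```

```bash
python3 -c "
from h import *
plan([(.619,.001,.16,156,10)])"
```

```text
[{"linear":[-0.135,-0.095,0.319],"dr":[0.0,-0.0,0.0066]},{"linear":[-0.139,-0.089,0.319],"dr":[0.0,-0.0,0.0066]},{"linear":[-0.142,-0.084,0.319],"dr":[0.0,-0.0,0.0066]},{"linear":[-0.146,-0.078,0.319],"dr":[0.0,-0.0,0.0066]},{"linear":[-0.149,-0.071,0.32],"dr":[0.0,-0.0,0.0067]},{"linear":[-0.152,-0.065,0.319],"dr":[0.0,-0.0,0.0066]},{"linear":[-0.154,-0.059,0.32],"dr":[0.0,-0.0,0.0067]},{"linear":[-0.157,-0.052,0.319],"dr":[0.0,-0.0,0.0066]},{"linear":[-0.158,-0.046,0.32],"dr":[0.0,-0.0,0.0067]},{"linear":[-0.161,-0.039,0.319],"dr":[0.0,-0.0,0.0066]}]
max mm/row 27.0 max deg 2.412
```

Request:
step_arm(deltas=[{"linear":[-0.135,-0.095,0.32],"dr":[0,0,0.0066]},{"linear":[-0.139,-0.089,0.32],"dr":[0,0,0.0066]},{"linear":[-0.142,-0.084,0.32],"dr":[0,0,0.0066]},{"linear":[-0.146,-0.078,0.32],"dr":[0,0,0.0067]},{"linear":[-0.149,-0.071,0.32],"dr":[0,0,0.0067]},{"linear":[-0.152,-0.065,0.32],"dr":[0,0,0.0067]},{"linear":[-0.154,-0.059,0.32],"dr":[0,0,0.0067]},{"linear":[-0.157,-0.052,0.32],"dr":[0,0,0.0067]},{"linear":[-0.158,-0.046,0.32],"dr":[0,0,0.0067]},{"linear":[-0.161,-0.039,0.32],"dr":[0,0,0.0067]}], jaw=0.75)

```text
clock: 4.85
tool_pos: [0.6191, 0.0016, 0.1589]
tcp_rot: [0.209, 0.978, 0.0, 0.0]
wrist_force: [-0.1, -0.1, 0.3]
finger_gap: 0.0694
grasp_force: 0.0
```

Run:
```python
from h import *
o=env.observe();print(o['tool_pos'],o['finger_gap'])
c=cam('wrist');f=env.grab_frame('wrist')
cv2.imwrite("pics/w2.png",f[:,:,::-1])
q=outs('wrist','tamper');print([(a['confidence'],a['rect'],a['pixels'].sum()) for a in q])
if q: print(fit('tamper',[(c,q[0]['pixels'])],[.619,.001,2.72],.045))
```

```text
[0.61912824 0.00162651 0.15894237] 0.06940024431971901
[(0.8, [256.8, 142.0, 113.3, 235.4], np.int64(12883))]
(array([6.19185297e-01, 6.75298166e-04, 2.73035909e+00]), np.float64(0.1156116984759028))
```

View pics/w2.png

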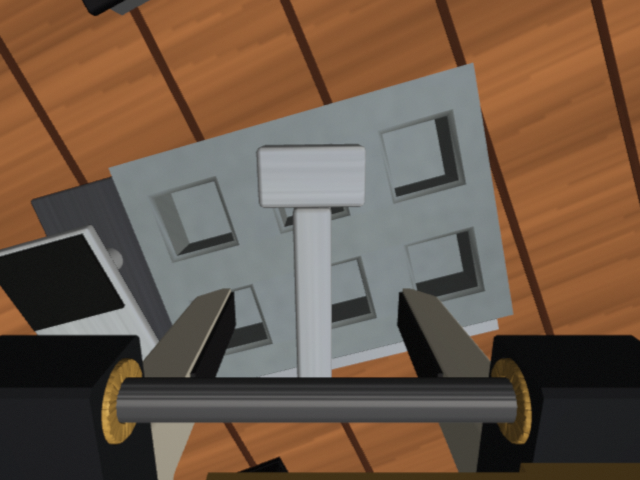

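Request:
step_arm(deltas=[{"linear":[0,0,0.15],"dr":[0,0,0]},{"linear":[0,0,0.15],"dr":[0,0,0]},{"linear":[0,0,0.15],"dr":[0,0,0]},{"linear":[0,0,0.15],"dr":[0,0,0]},{"linear":[0,0,0.15],"dr":[0,0,0]},{"linear":[0,0,0.15],"dr":[0,0,0]},{"linear":[0,0,0.12],"dr":[0,0,0]},{"linear":[0,0,0.09],"dr":[0,0,0]},{"linear":[0,0,0],"dr":[0,0,0]},{"linear":[0,0,0],"dr":[0,0,0]}])

```text
clock: 6.2
tool_pos: [0.6194, 0.0007, 0.0768]
tcp_rot: [0.209, 0.978, 0.0, 0.0]
wrist_force: [0.2, -0.0, 0.3]
finger_gap: 0.0694
grasp_force: 0.0
```

Request:
step_arm(deltas=[{"linear":[0,0,0],"dr":[0,0,0]},{"linear":[0,0,0],"dr":[0,0,0]},{"linear":[0,0,0],"dr":[0,0,0]},{"linear":[0,0,0],"dr":[0,0,0]},{"linear":[0,0,0],"dr":[0,0,0]},{"linear":[0,0,-0.1],"dr":[0,0,0]},{"linear":[0,0,-0.3],"dr":[0,0,0]},{"linear":[0,0,-0.4],"dr":[0,0,0]},{"linear":[0,0,-0.4],"dr":[0,0,0]},{"linear":[0,0,-0.4],"dr":[0,0,0]}], jaw=0, newtons=35)

```text
clock: 7.45
tool_pos: [0.6192, 0.0007, 0.1991]
tcp_rot: [0.209, 0.978, 0.0, 0.001]
wrist_force: [0.4, 0.2, -3.9]
finger_gap: 0.0214
grasp_force: 35.0
```

```bash
python3 -c "
from h import *
plan([(.47,-.22,.26,165.5,10)])"
```

```text
[{"linear":[0.061,-0.35,-0.081],"dr":[0.0,0.0,-0.0027]},{"linear":[0.067,-0.349,-0.082],"dr":[0.0,0.0,-0.0027]},{"linear":[0.073,-0.348,-0.081],"dr":[0.0,0.0,-0.0027]},{"linear":[0.079,-0.346,-0.082],"dr":[0.0,0.0,-0.0027]},{"linear":[0.085,-0.345,-0.081],"dr":[0.0,0.0,-0.0027]},{"linear":[0.091,-0.343,-0.082],"dr":[0.0,0.0,-0.0026]},{"linear":[0.096,-0.342,-0.081],"dr":[0.0,0.0,-0.0027]},{"linear":[0.102,-0.34,-0.082],"dr":[0.0,0.0001,-0.0026]},{"linear":[0.107,-0.338,-0.081],"dr":[0.0,0.0,-0.0027]},{"linear":[0.114,-0.337,-0.082],"dr":[0.0,0.0001,-0.0026]}]
max mm/row 27.4 max deg 0.9720000000000001
```

Request:
step_arm(deltas=[{"linear":[0.061,-0.35,-0.082],"dr":[0,0,-0.0027]},{"linear":[0.067,-0.349,-0.082],"dr":[0,0,-0.0027]},{"linear":[0.073,-0.348,-0.082],"dr":[0,0,-0.0027]},{"linear":[0.079,-0.346,-0.082],"dr":[0,0,-0.0027]},{"linear":[0.085,-0.345,-0.082],"dr":[0,0,-0.0027]},{"linear":[0.091,-0.343,-0.082],"dr":[0,0,-0.0026]},{"linear":[0.096,-0.342,-0.082],"dr":[0,0,-0.0027]},{"linear":[0.102,-0.34,-0.082],"dr":[0,0,-0.0026]},{"linear":[0.107,-0.338,-0.082],"dr":[0,0,-0.0027]},{"linear":[0.114,-0.337,-0.082],"dr":[0,0,-0.0026]}])

```text
clock: 8.7
tool_pos: [0.4694, -0.2206, 0.2598]
tcp_rot: [0.126, 0.992, -0.0, 0.001]
wrist_force: [0.6, -0.4, -4.6]
finger_gap: 0.0216
grasp_force: 35.0
```

Run:
```python
from h import *
c=cam('wrist');f=env.grab_frame('wrist')
cv2.imwrite("pics/w3.png",f[:,:,::-1])
q=outs('wrist','ledge');print([(a['confidence'],a['rect'],a['pixels'].sum()) for a in q])
uv=proj(c,place(.482,-.377,2.8885,0,np.array([[-95,-22,80],[95,-22,80],[95,22,80],[-95,22,80]])/1000.));print(uv)
o=env.observe();print(o['clock'],o['tool_pos'])
```

```text
[(0.6, [89.9, 157.3, 119.0, 178.1], np.int64(17350))]
[[170.5076149  386.02015444]
 [146.081063   166.95203345]
 [ 87.44933756 166.97450938]
 [120.28001045 386.05577795]]
8.8 [ 0.46909407 -0.22148415  0.2602998 ]
```

View pics/w3.png

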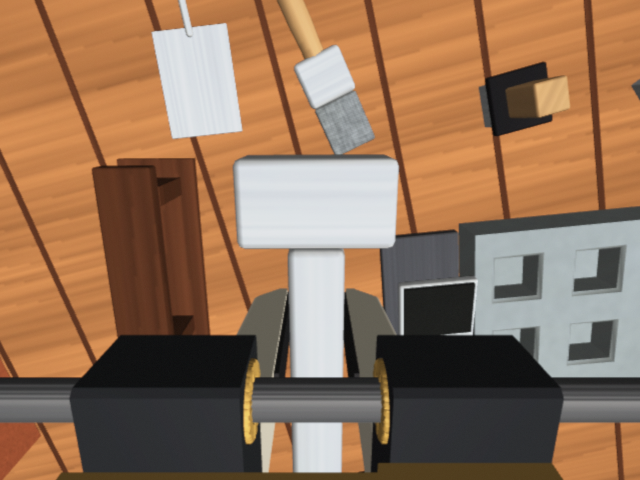

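Run:
```python
from h import *
c=cam('wrist');o=env.observe();r=R.from_quat(o['tcp_rot']);p=o['tool_pos']
for uv,z in[((316,157),.25),((234,160),.25),((397,158),.25),((238,244),.25),((394,245),.25),((93,168),.08),((155,166),.08),((119,335),.08),((167,335),.08)]:
    g=ray(c,uv,z+p[2]-.2603 if z>.2 else z);print(uv,g.round(4),r.inv().apply(g-p).round(4))
```

```text
(316, 157) [ 0.4065 -0.204   0.25  ] [0.065  0.0012 0.0102]
(234, 160) [ 0.4003 -0.2322  0.25  ] [ 0.064  -0.0277  0.0102]
(397, 158) [ 0.4141 -0.1765  0.25  ] [0.0646 0.0297 0.0101]
(238, 244) [ 0.43   -0.2401  0.25  ] [ 0.0331 -0.0279  0.0103]
(394, 245) [ 0.4451 -0.184   0.25  ] [0.0327 0.0302 0.0102]
(93, 168) [ 0.3858 -0.372   0.08  ] [ 0.0431 -0.1665  0.1804]
(155, 166) [ 0.3962 -0.3263  0.08  ] [ 0.0446 -0.1197  0.1803]
(119, 335) [ 0.5214 -0.4061  0.08  ] [-0.0967 -0.1653  0.1807]
(167, 335) [ 0.5316 -0.3668  0.08  ] [-0.0967 -0.1247  0.1806]
```

Request:
step_arm(deltas=[{"linear":[-0.06,-0.193,0.107],"dr":[0,0,0]},{"linear":[-0.06,-0.193,0.107],"dr":[0,0,0]},{"linear":[-0.06,-0.193,0.107],"dr":[0,0,0]},{"linear":[-0.06,-0.193,0.107],"dr":[0,0,0]},{"linear":[-0.06,-0.193,0.107],"dr":[0,0,0]},{"linear":[-0.06,-0.193,0.107],"dr":[0,0,0]},{"linear":[-0.06,-0.193,0.107],"dr":[0,0,0]},{"linear":[-0.06,-0.193,0.107],"dr":[0,0,0]},{"linear":[-0.06,-0.193,0.107],"dr":[0,0,0]},{"linear":[-0.06,-0.193,0.107],"dr":[0,0,0]}])

```text
clock: 10.05
tool_pos: [0.4774, -0.3724, 0.1771]
tcp_rot: [0.126, 0.992, -0.0, 0.0]
wrist_force: [-0.3, -0.1, -4.5]
finger_gap: 0.0217
grasp_force: 35.0
```

Request:
step_arm(deltas=[{"linear":[0,0,0.15],"dr":[0,0,0]},{"linear":[0,0,0.15],"dr":[0,0,0]},{"linear":[0,0,0.15],"dr":[0,0,0]},{"linear":[0,0,0.15],"dr":[0,0,0]},{"linear":[0,0,0.12],"dr":[0,0,0]},{"linear":[0,0,0.08],"dr":[0,0,0]},{"linear":[0,0,0.05],"dr":[0,0,0]},{"linear":[0,0,0.03],"dr":[0,0,0]},{"linear":[0,0,0],"dr":[0,0,0]},{"linear":[0,0,0],"dr":[0,0,0]}])

```text
clock: 11.3
tool_pos: [0.4775, -0.3715, 0.1121]
tcp_rot: [0.126, 0.992, -0.0, 0.0]
wrist_force: [-0.9, 0.5, 0.0]
finger_gap: 0.0218
grasp_force: 35.0
```

Request:
step_arm(deltas=[{"linear":[0,0,0],"dr":[0,0,0]},{"linear":[0,0,0],"dr":[0,0,0]},{"linear":[0,0,0],"dr":[0,0,0]},{"linear":[0,0,-0.05],"dr":[0,0,0]},{"linear":[0,0,-0.15],"dr":[0,0,0]},{"linear":[0,0,-0.3],"dr":[0,0,0]},{"linear":[0,0,-0.4],"dr":[0,0,0]},{"linear":[0,0,-0.4],"dr":[0,0,0]},{"linear":[0,0,-0.4],"dr":[0,0,0]},{"linear":[0,0,-0.3],"dr":[0,0,0]}], jaw=0.7)

```text
clock: 12.55
tool_pos: [0.4775, -0.3715, 0.2647]
tcp_rot: [0.126, 0.992, -0.001, 0.001]
wrist_force: [0.5, -0.1, -0.6]
finger_gap: 0.0647
grasp_force: 0.0
```

Run:
```python
from h import *
import pickle
c=cam('wrist');f=env.grab_frame('wrist');o=env.observe();print(o['tool_pos'],o['joints'].round(2))
cv2.imwrite("pics/w4.png",f[:,:,::-1])
T=cam('side')
env.grab_frame('side')
# posts re-check from side camera
for q in outs('side','post1'):
    print(round(q['confidence'],2),np.round(q['rect']))
```

```text
[ 0.47784508 -0.37181686  0.2673211 ] [-0.7  -0.04  1.57 -0.    1.61 -2.02]
0.84 [286. 236.  25.  35.]
0.78 [230. 245.  23.  29.]
0.67 [305. 272.  24.  36.]
```

View pics/w4.png

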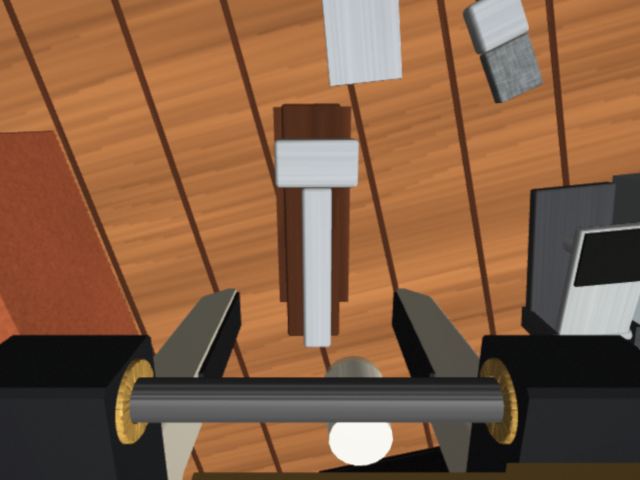

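Run:
```python
from h import *
c=cam('wrist');o=env.observe();r=R.from_quat(o['tcp_rot']);p=o['tool_pos']
for uv,z in[((311,104),.08),((313,335),.08),((317,141),.102),((317,346),.102),((282,104),.08),((341,104),.08),((288,335),.08),((338,335),.08),((303,250),.102),((331,250),.102)]:
    g=ray(c,uv,z);print(uv,r.inv().apply(g-p).round(4)*1000)
```

```text
(311, 104) [ 88.9  -2.3 182.8]
(313, 335) [-98.3  -1.3 183.1]
(317, 141) [ 63.6   2.  160.8]
(317, 346) [-96.1   2.  161.1]
(282, 104) [ 88.9 -23.4 182.8]
(341, 104) [ 88.8  19.6 182.8]
(288, 335) [-98.2 -22.6 183.1]
(338, 335) [-98.3  20.  183.1]
(303, 250) [-15.7  -8.4 161. ]
(331, 250) [-15.7  12.5 160.9]
```

Run:
```python
from h import *
import pickle
D=pickle.load(open('W1.pkl','rb'));K,p,q=D['cam'];c=(K,p,R.from_quat(q))
print('bowl',ray(c,(500,203),.042),'pots',ray(c,(575,290),.122))
plan([(.479,.387,.25,168.7,20)])
```

```text
bowl [0.53719871 0.29293042 0.042     ] pots [0.61623517 0.34887782 0.122     ]
[{"linear":[0.126,0.49,0.008],"dr":[-0.0,0.0,-0.0004]},{"linear":[0.125,0.49,0.008],"dr":[-0.0,0.0,-0.0004]},{"linear":[0.123,0.49,0.008],"dr":[-0.0,0.0,-0.0005]},{"linear":[0.122,0.491,0.008],"dr":[-0.0,0.0,-0.0004]},{"linear":[0.121,0.491,0.008],"dr":[-0.0,0.0,-0.0005]},{"linear":[0.119,0.492,0.008],"dr":[-0.0,0.0,-0.0004]},{"linear":[0.118,0.492,0.008],"dr":[-0.0,0.0,-0.0005]},{"linear":[0.116,0.492,0.008],"dr":[-0.0,0.0,-0.0004]},{"linear":[0.115,0.492,0.008],"dr":[-0.0,0.0,-0.0005]},{"linear":[0.113,0.493,0.008],"dr":[-0.0,0.0,-0.0004]}]
[{"linear":[0.112,0.493,0.008],"dr":[-0.0,0.0,-0.0005]},{"linear":[0.111,0.494,0.008],"dr":[-0.0,0.0,-0.0004]},{"linear":[0.109,0.494,0.008],"dr":[-0.0,0.0,-0.0005]},{"linear":[0.108,0.494,0.008],"dr":[-0.0,0.0,-0.0004]},{"linear":[0.107,0.494,0.008],"dr":[-0.0,0.0,-0.0005]},{"linear":[0.105,0.495,0.008],"dr":[-0.0,0.0001,-0.0004]},{"linear":[0.104,0.495,0.008],"dr":[-0.0,0.0,-0.0005]},{"linear":[0.102,0.495,0.008],"dr":[-0.0001,0.0001,-0.0004]},{"linear":[0.101,0.496,0.008],"dr":[-0.0,0.0,-0.0005]},{"linear":[0.099,0.496,0.008],"dr":[-0.0001,0.0001,-0.0004]}]
max mm/row 38.0 max deg 0.18
```

Request:
step_arm(deltas=[{"linear":[0.12,0.491,0.008],"dr":[0,0,-0.0004]},{"linear":[0.12,0.491,0.008],"dr":[0,0,-0.0004]},{"linear":[0.12,0.491,0.008],"dr":[0,0,-0.0005]},{"linear":[0.12,0.491,0.008],"dr":[0,0,-0.0004]},{"linear":[0.12,0.491,0.008],"dr":[0,0,-0.0005]},{"linear":[0.12,0.491,0.008],"dr":[0,0,-0.0004]},{"linear":[0.12,0.491,0.008],"dr":[0,0,-0.0005]},{"linear":[0.12,0.491,0.008],"dr":[0,0,-0.0004]},{"linear":[0.12,0.491,0.008],"dr":[0,0,-0.0005]},{"linear":[0.12,0.491,0.008],"dr":[0,0,-0.0004]}])

```text
clock: 13.95
tool_pos: [0.4774, 0.0089, 0.2543]
tcp_rot: [0.113, 0.994, -0.0, -0.001]
wrist_force: [-0.4, -0.4, 0.1]
finger_gap: 0.0647
grasp_force: 0.0
```

Request:
step_arm(deltas=[{"linear":[0.105,0.494,0.008],"dr":[0,0,-0.0004]},{"linear":[0.105,0.494,0.008],"dr":[0,0,-0.0005]},{"linear":[0.105,0.494,0.008],"dr":[0,0,-0.0004]},{"linear":[0.105,0.494,0.008],"dr":[0,0,-0.0005]},{"linear":[0.105,0.494,0.008],"dr":[0,0,-0.0004]},{"linear":[0.105,0.494,0.008],"dr":[0,0,-0.0005]},{"linear":[0.105,0.494,0.008],"dr":[0,0,-0.0004]},{"linear":[0.105,0.494,0.008],"dr":[0,0,-0.0005]},{"linear":[0.105,0.494,0.008],"dr":[0,0,-0.0004]},{"linear":[0.105,0.494,0.008],"dr":[0,0,-0.0005]}])

```text
clock: 15.2
tool_pos: [0.4788, 0.3875, 0.248]
tcp_rot: [0.098, 0.995, -0.001, -0.001]
wrist_force: [0.5, -0.0, 0.5]
finger_gap: 0.065
grasp_force: 0.0
```

```bash
cat > look.py <<'E'
from h import *
import sys
c=cam('wrist');o=env.observe();f=env.grab_frame('wrist')
cv2.imwrite(f"pics/{sys.argv[1]}.png",f[:,:,::-1]);print(o['clock'],o['tool_pos'].round(4))
for q in outs('wrist','post1'):
    l,t,w,h=q['rect'];m=q['pixels'];col=np.median(f[m],0)
    if l<3 or t<3 or l+w>637: print('edge',np.round(q['rect']),ray(c,(l+w/2,t+h/2),.03).round(3));continue
    g=ray(c,(l+w/2,t+h/2),.034)
    v,e=fit('post',[(c,m)],[g[0],g[1],0],0,np.radians([0,30,60]))
    print(round(q['confidence'],2),np.round(q['rect']),v[:2].round(4),'yaw',round(np.degrees(v[2])%90,1),'err',round(e,3),'sat',np.ptp(f[m].astype(int),axis=1).mean().round())
E
python3 look.py d1
```

```text
15.2 [0.4788 0.3875 0.248 ]
0.89 [284. 187.  62.  58.] [0.4787 0.3869] yaw 79.9 err 0.067 sat 37.0
edge [  0. 205.  38.  62.] [0.448 0.128 0.03 ]
edge [ 1. 29. 45. 69.] [0.315 0.186 0.03 ]
0.61 [ 74. 198.  89.  71.] [0.4627 0.2206] yaw 22.1 err 0.068 sat 39.0
0.59 [403. 221.  65.  67.] [0.5332 0.4817] yaw 1.2 err 0.051 sat 85.0
```

View pics/d1.png

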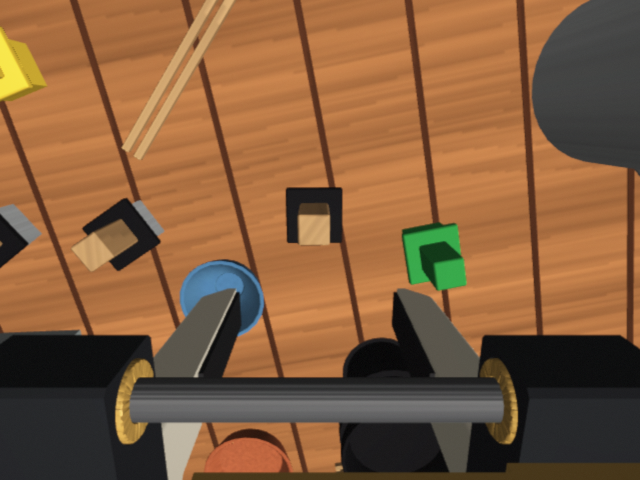

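Request:
step_arm(deltas=[{"linear":[0,-0.005,0.3],"dr":[0,0,0]},{"linear":[0,0,0.3],"dr":[0,0,0]},{"linear":[0,0,0.3],"dr":[0,0,0]},{"linear":[0,0,0.3],"dr":[0,0,0]},{"linear":[0,0,0.3],"dr":[0,0,0]},{"linear":[0,0,0.3],"dr":[0,0,0]},{"linear":[0,0,0.25],"dr":[0,0,0]},{"linear":[0,0,0.2],"dr":[0,0,0]},{"linear":[0,0,0.12],"dr":[0,0,0]},{"linear":[0,0,0],"dr":[0,0,0]}])

```text
clock: 16.55
tool_pos: [0.479, 0.386, 0.0715]
tcp_rot: [0.098, 0.995, -0.0, -0.0]
wrist_force: [-0.2, 0.7, 1.5]
finger_gap: 0.0651
grasp_force: 0.0
```

Request:
step_arm(deltas=[{"linear":[0,0,0],"dr":[0,0,0]},{"linear":[0,0,0],"dr":[0,0,0]},{"linear":[0,0,0],"dr":[0,0,0]},{"linear":[0,0,0],"dr":[0,0,0]},{"linear":[0,0,0],"dr":[0,0,0]},{"linear":[0,0,-0.1],"dr":[0,0,0]},{"linear":[0,0,-0.3],"dr":[0,0,0]},{"linear":[0,0,-0.5],"dr":[0,0,0]},{"linear":[0,0,-0.5],"dr":[0,0,0]},{"linear":[0,0,-0.4],"dr":[0,0,0]}], jaw=0, newtons=30)

```text
clock: 17.8
tool_pos: [0.4791, 0.3861, 0.2091]
tcp_rot: [0.098, 0.995, 0.0, 0.0]
wrist_force: [-0.1, -0.2, -1.9]
finger_gap: 0.0238
grasp_force: 30.0
```

```bash
python3 -c "
from h import *
plan([(.6649,.0729,.20,171.35,10)])"
```

```text
[{"linear":[-0.325,-0.361,0.012],"dr":[0.0,0.0,-0.0007]},{"linear":[-0.323,-0.362,0.012],"dr":[0.0,0.0,-0.0007]},{"linear":[-0.322,-0.364,0.012],"dr":[0.0,0.0,-0.0007]},{"linear":[-0.32,-0.365,0.012],"dr":[0.0,0.0,-0.0008]},{"linear":[-0.318,-0.367,0.012],"dr":[0.0,0.0,-0.0007]},{"linear":[-0.316,-0.368,0.012],"dr":[0.0,0.0,-0.0008]},{"linear":[-0.315,-0.37,0.012],"dr":[0.0,0.0,-0.0007]},{"linear":[-0.313,-0.371,0.012],"dr":[0.0,0.0,-0.0008]},{"linear":[-0.311,-0.373,0.012],"dr":[0.0001,0.0001,-0.0007]},{"linear":[-0.309,-0.374,0.013],"dr":[0.0,0.0,-0.0008]}]
max mm/row 36.5 max deg 0.28800000000000003
```

Request:
step_arm(deltas=[{"linear":[-0.324,-0.361,0],"dr":[0,0,-0.0007]},{"linear":[-0.323,-0.362,0],"dr":[0,0,-0.0007]},{"linear":[-0.322,-0.364,0],"dr":[0,0,-0.0007]},{"linear":[-0.32,-0.365,0],"dr":[0,0,-0.0008]},{"linear":[-0.318,-0.367,0],"dr":[0,0,-0.0007]},{"linear":[-0.316,-0.368,0],"dr":[0,0,-0.0008]},{"linear":[-0.315,-0.37,0],"dr":[0,0,-0.0007]},{"linear":[-0.313,-0.371,0],"dr":[0,0,-0.0008]},{"linear":[-0.311,-0.373,0],"dr":[0,0,-0.0007]},{"linear":[-0.309,-0.374,0],"dr":[0,0,-0.0008]}])

```text
clock: 19.05
tool_pos: [0.6653, 0.0718, 0.2074]
tcp_rot: [0.075, 0.997, 0.0, 0.0]
wrist_force: [0.7, 0.5, -0.8]
finger_gap: 0.0235
grasp_force: 30.0
```

```bash
cat > hand.py <<'E'
from h import *
import sys
# post in hand: where is its axis in the tool frame; base holes too
c=cam('wrist');o=env.observe();r=R.from_quat(o['tcp_rot']);p=o['tool_pos'];f=env.grab_frame('wrist')
cv2.imwrite(f"pics/{sys.argv[1]}.png",f[:,:,::-1]);print(o['clock'],p.round(4),'grasp',o['grasp_force'])
zb=p[2]-.0713;th=np.arctan2(*r.as_matrix()[1::-1,0])
uv=proj(c,p+r.apply([[0,0,0.0]]));print('tcp px',uv)
for q in outs('wrist','post1'):
    l,t,w,h=q['rect'];k=q['pixels']
    if not(k[int(uv[0,1])-80:int(uv[0,1])+120,300:340].any()): continue
    ig=np.zeros_like(k);ig[335:]=1
    v,e=fit('post',[(c,k,ig)],[p[0],p[1],th],zb)
    print(np.round(q['rect']),'in tool mm',(r.inv().apply([v[0]-p[0],v[1]-p[1],0])[:2]*1000).round(1),'dyaw',round((np.degrees(v[2]-th)+45)%90-45,1),'err',round(e,3))
E
python3 hand.py d2
```

```text
19.05 [0.6653 0.0718 0.2074] grasp 30.000031292438507
tcp px [[312.91534603 337.12821283]]
[262. 239. 108. 137.] in tool mm [0.2 1.2] dyaw 0.4 err 0.198
```

View pics/d2.png

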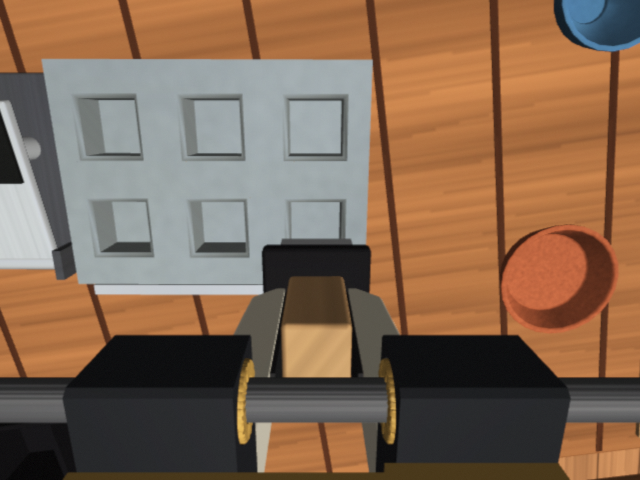

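```bash
cat > d.py <<'E'
from h import *
from scipy.optimize import least_squares
c=cam('wrist');o=env.observe();r=R.from_quat(o['tcp_rot']);p=o['tool_pos'];h=22.5
L=[((43,59),(-80,-110)),((372,59),(-80,110))]
def H(cx,cy,q):
    for (a,b),u in zip(((-1,-1),(-1,1),(1,1),(1,-1)),q):
        if u: L.append((u,(cx+a*h,cy+b*h)))
H(-36,-72,[(76,95),(142,95),(143,160),(81,161)]);H(-36,0,[(180,95),(243,95),(244,160),(184,160)])
H(-36,72,[(284,95),(348,95),(347,160),(287,161)]);H(36,-72,[(92,199),(150,199),(153,257),(97,257)]);H(36,0,[(190,199),(247,199),(248,257),(193,257)])
px=np.array([a for a,_ in L],float);w=np.array([(*b,45) for _,b in L])/1000.
s=least_squares(lambda v:(proj(c,place(*v,0,w))-px).ravel(),np.load('base.npy'))
print(s.x,np.degrees(s.x[2]),np.abs(s.fun).mean(),s.fun.reshape(-1,2).round(1).tolist())
np.save('base2.npy',s.x)
for n,P in dict(h0=(-36,-72,45),h1=(-36,0,45),h2=(-36,72,45),h3=(36,-72,45),h4=(36,0,45),h5=(36,72,45),tread=(-35,-151,76)).items():
    g=place(*s.x,0,np.array(P)/1000.);print(n,g.round(4),(r.inv().apply(g-p)*1000).round(1))
E
python3 d.py
```

```text
[ 0.61955475  0.00658891 -0.15522384] -8.893670736589781 1.4778714653126983 [[-0.2, 0.2], [2.9, 0.7], [-4.6, -1.4], [-4.1, -1.3], [2.3, 1.1], [0.6, 0.0], [-2.2, -1.3], [1.3, -1.2], [3.3, 1.3], [-0.4, 1.2], [0.2, -1.1], [2.7, -1.0], [2.2, 1.4], [-1.5, 0.3], [-4.7, -0.1], [-0.5, -0.1], [2.9, 1.0], [-0.8, 0.9], [-3.2, -0.0], [1.9, 0.1], [3.5, 1.1], [-1.2, 1.1]]
h0 [ 0.5729 -0.059   0.045 ] [  72.2 -141.7  162. ]
h1 [0.584  0.0122 0.045 ] [ 72.1 -69.7 162. ]
h2 [0.5951 0.0833 0.045 ] [ 71.9   2.3 161.9]
h3 [ 0.644  -0.0701  0.045 ] [   0.2 -141.9  162. ]
h4 [0.6551 0.001  0.045 ] [ 1.00e-01 -6.99e+01  1.62e+02]
h5 [0.6663 0.0722 0.045 ] [-1.000e-01  2.100e+00  1.619e+02]
tread [ 0.5616 -0.1372  0.076 ] [  71.4 -220.7  131.1]
```

Request:
step_arm(deltas=[{"linear":[-0.004,0.012,0.2],"dr":[0,0,0]},{"linear":[0,0,0.25],"dr":[0,0,0]},{"linear":[0,0,0.25],"dr":[0,0,0]},{"linear":[0,0,0.2],"dr":[0,0,0]},{"linear":[0,0,0.15],"dr":[0,0,0]},{"linear":[0,0,0.1],"dr":[0,0,0]},{"linear":[0,0,0.07],"dr":[0,0,0]},{"linear":[0,0,0.07],"dr":[0,0,0]},{"linear":[0,0,0.07],"dr":[0,0,0]},{"linear":[0,0,0],"dr":[0,0,0]}])

```text
clock: 20.4
tool_pos: [0.6683, 0.0732, 0.111]
tcp_rot: [0.076, 0.997, 0.0, 0.005]
wrist_force: [0.6, -5.1, 33.6]
finger_gap: 0.0239
grasp_force: 30.0
```

Request:
step_arm(deltas=[{"linear":[0,0,-0.1],"dr":[0,0,0]},{"linear":[0,0,-0.1],"dr":[0,0,0]},{"linear":[0,0,-0.1],"dr":[0,0,0]},{"linear":[0,0,0],"dr":[0,0,0]},{"linear":[0,0,0],"dr":[0,0,0]},{"linear":[0,0,0],"dr":[0,0,0]},{"linear":[0,0,0],"dr":[0,0,0]},{"linear":[0,0,0],"dr":[0,0,0]},{"linear":[0,0,0],"dr":[0,0,0]},{"linear":[0,0,0],"dr":[0,0,0]}])

```text
clock: 21.65
tool_pos: [0.6652, 0.0737, 0.1274]
tcp_rot: [0.075, 0.997, 0.0, 0.0]
wrist_force: [-0.3, 0.1, -1.1]
finger_gap: 0.024
grasp_force: 30.0
```

```bash
python3 hand.py d3
python3 - <<'E'
from h import *
from scipy.optimize import least_squares
b=np.load('base2.npy');o=env.observe();r=R.from_quat(o['tcp_rot']);print(r.as_matrix().round(4).tolist())
c=cam('wrist');print(proj(c,place(*b,0,np.array([[-36,72,45],[36,72,45],[-80,110,45]])/1000.)))
E
```

```text
21.65 [0.6652 0.0737 0.1274] grasp 29.998995065689087
tcp px [[312.88946839 337.0858753 ]]
[260. 236. 114. 139.] in tool mm [2.4 1.4] dyaw -0.0 err 0.177
[[-0.9887, 0.1502, 0.0], [0.1502, 0.9887, -0.0], [-0.0, -0.0, -1.0]]
[[311.41426185 133.54685646]
 [311.34265825 266.49453629]
 [390.14464307  39.78315494]]
```

View pics/d3.png

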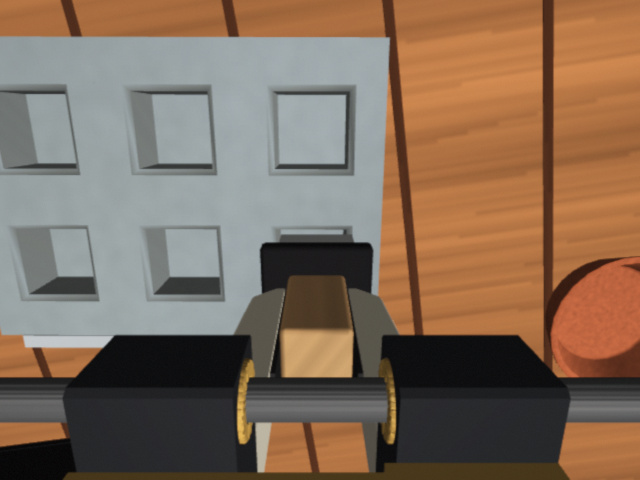

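```bash
python3 - <<'E'
from h import *
o=env.observe();r=R.from_quat(o['tcp_rot']);p=o['tool_pos'];c=cam('wrist');zb=p[2]-.0713
def t(uv,z):print(uv,(r.inv().apply(ray(c,uv,z)-p)*1000).round(1))
print('foot');t((280,234),zb);t((351,234),zb)
print('collar');t((262,243),zb+.038);t((372,243),zb+.038)
print('stem top');[t(u,zb+.086) for u in((282,374),(352,374))]
print('hole2 outer');[t(u,.045) for u in((269,87),(355,85),(353,174),(272,174))]
print('hole5 outer top, hole4, hole1');[t(u,.045) for u in((272,227),(354,227),(142,227),(221,227),(224,299),(147,300),(126,86),(213,86),(216,174),(132,174))]
print('edges');[t(u,.045) for u in((389,38),(378,300))]
E
python3 - <<'E'
import cv2
f=cv2.imread('pics/d3.png')[210:330,235:400]
cv2.imwrite('pics/d3c.png',cv2.resize(f,None,fx=4.5,fy=4.5,interpolation=cv2.INTER_CUBIC))
E
```

```text
foot
(280, 234) [ 20.5 -17.5  71.3]
(351, 234) [20.5 19.4 71.3]
collar
(262, 243) [ 26.7 -22.   33.3]
(372, 243) [26.6 25.2 33.3]
stem top
(282, 374) [ -6.  -10.5 -14.7]
(352, 374) [ -6.   13.4 -14.7]
hole2 outer
(269, 87) [ 93.2 -22.1  82.4]
(355, 85) [94.1 20.7 82.4]
(353, 174) [50.2 20.7 82.4]
(272, 174) [ 50.2 -21.9  82.4]
hole5 outer top, hole4, hole1
(272, 227) [ 21.5 -22.7  82.4]
(354, 227) [21.5 21.9 82.4]
(142, 227) [ 21.6 -93.4  82.4]
(221, 227) [ 21.5 -50.5  82.4]
(224, 299) [-20.9 -51.4  82.4]
(147, 300) [-21.4 -95.5  82.4]
(126, 86) [ 93.7 -93.   82.4]
(213, 86) [ 93.7 -49.9  82.4]
(216, 174) [ 50.2 -51.3  82.4]
(132, 174) [ 50.3 -95.4  82.4]
edges
(389, 38) [115.4  36.5  82.4]
(378, 300) [-21.6  36.7  82.4]
```

View pics/d3c.png

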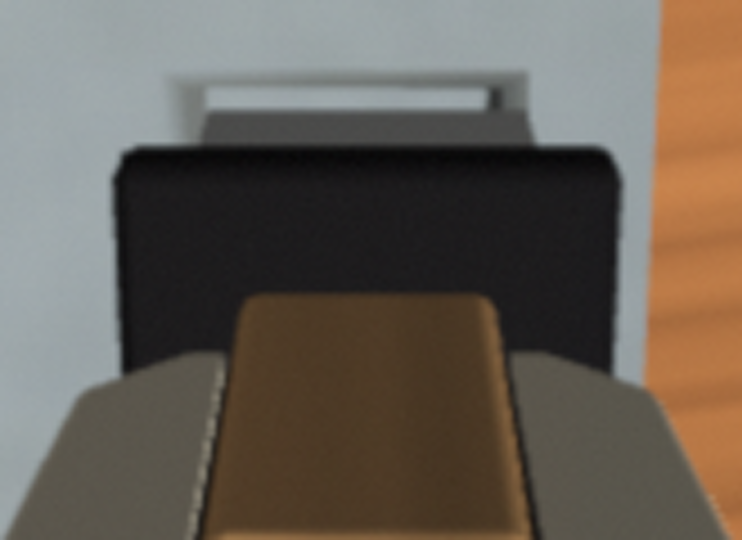

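Request:
step_arm(deltas=[{"linear":[-0.032,-0.027,0],"dr":[0,0,0]},{"linear":[0,0,0],"dr":[0,0,0]},{"linear":[0,0,0.07],"dr":[0,0,0]},{"linear":[0,0,0.07],"dr":[0,0,0]},{"linear":[0,0,0.05],"dr":[0,0,0]},{"linear":[0,0,0.05],"dr":[0,0,0]},{"linear":[0,0,0.05],"dr":[0,0,0]},{"linear":[0,0,0.05],"dr":[0,0,0]},{"linear":[0,0,0],"dr":[0,0,0]},{"linear":[0,0,0],"dr":[0,0,0]}])

```text
clock: 23.0
tool_pos: [0.6673, 0.0714, 0.102]
tcp_rot: [0.075, 0.997, -0.0, 0.0]
wrist_force: [0.4, 0.2, -2.4]
finger_gap: 0.0238
grasp_force: 30.0
```

Request:
step_arm(deltas=[{"linear":[0,0,0.05],"dr":[0,0,0]},{"linear":[0,0,0.05],"dr":[0,0,0]},{"linear":[0,0,0.04],"dr":[0,0,0]},{"linear":[0,0,0.03],"dr":[0,0,0]},{"linear":[0,0,0.03],"dr":[0,0,0]},{"linear":[0,0,0.02],"dr":[0,0,0]},{"linear":[0,0,0],"dr":[0,0,0]},{"linear":[0,0,0],"dr":[0,0,0]},{"linear":[0,0,0],"dr":[0,0,0]},{"linear":[0,0,0],"dr":[0,0,0]}])

```text
clock: 24.25
tool_pos: [0.6673, 0.0714, 0.0855]
tcp_rot: [0.075, 0.997, 0.0, 0.0]
wrist_force: [0.2, -0.2, -1.4]
finger_gap: 0.0236
grasp_force: 30.0
```

Request:
step_arm(deltas=[{"linear":[0,0,0.015],"dr":[0,0,0]},{"linear":[0,0,0.015],"dr":[0,0,0]},{"linear":[0,0,0.015],"dr":[0,0,0]},{"linear":[0,0,0.015],"dr":[0,0,0]},{"linear":[0,0,0],"dr":[0,0,0]},{"linear":[0,0,0],"dr":[0,0,0]},{"linear":[0,0,0],"dr":[0,0,0]},{"linear":[0,0,0],"dr":[0,0,0]},{"linear":[0,0,0],"dr":[0,0,0]},{"linear":[0,0,0],"dr":[0,0,0]}])

```text
clock: 25.5
tool_pos: [0.6675, 0.0714, 0.0822]
tcp_rot: [0.075, 0.997, 0.0, 0.0]
wrist_force: [-5.7, -1.0, 10.7]
finger_gap: 0.0237
grasp_force: 30.0
```

Request:
step_arm(deltas=[{"linear":[0,0,0],"dr":[0,0,0]},{"linear":[0,0,0],"dr":[0,0,0]},{"linear":[0,0,0],"dr":[0,0,0]},{"linear":[0,0,-0.05],"dr":[0,0,0]},{"linear":[0,0,-0.15],"dr":[0,0,0]},{"linear":[0,0,-0.3],"dr":[0,0,0]},{"linear":[0,0,-0.4],"dr":[0,0,0]},{"linear":[0,0,-0.5],"dr":[0,0,0]},{"linear":[0,0,-0.5],"dr":[0,0,0]},{"linear":[0,0,-0.3],"dr":[0,0,0]}], jaw=0.7)

```text
clock: 26.75
tool_pos: [0.6676, 0.0714, 0.2497]
tcp_rot: [0.075, 0.997, 0.0, 0.002]
wrist_force: [0.2, 0.8, -1.3]
finger_gap: 0.0653
grasp_force: 0.0
```

```bash
python3 look.py e1; python3 -c "
from h import *
plan([(.463,.22,.248,204,10)])"
```

```text
26.75 [0.6676 0.0714 0.2497]
0.67 [286. 183.  62.  64.] [0.668  0.0732] yaw 80.8 err 0.021 sat 32.0
[{"linear":[0.3,0.155,0.001],"dr":[-0.0,0.0001,-0.0091]},{"linear":[0.291,0.172,0.001],"dr":[-0.0,0.0001,-0.0091]},{"linear":[0.28,0.188,0.001],"dr":[-0.0,0.0001,-0.0091]},{"linear":[0.269,0.204,0.001],"dr":[-0.0,0.0001,-0.0091]},{"linear":[0.257,0.219,0.001],"dr":[-0.0,0.0,-0.009]},{"linear":[0.244,0.233,0.002],"dr":[-0.0,0.0001,-0.0091]},{"linear":[0.23,0.246,0.002],"dr":[-0.0,0.0,-0.009]},{"linear":[0.216,0.259,0.001],"dr":[-0.0,0.0001,-0.0091]},{"linear":[0.201,0.271,0.002],"dr":[-0.0,0.0,-0.009]},{"linear":[0.186,0.282,0.001],"dr":[-0.0,0.0001,-0.0091]}]
max mm/row 25.4 max deg 3.276197796226596
```

Request:
step_arm(deltas=[{"linear":[0.3,0.155,0],"dr":[0,0,-0.0091]},{"linear":[0.291,0.172,0],"dr":[0,0,-0.0091]},{"linear":[0.28,0.188,0],"dr":[0,0,-0.0091]},{"linear":[0.269,0.204,0],"dr":[0,0,-0.0091]},{"linear":[0.257,0.219,0],"dr":[0,0,-0.009]},{"linear":[0.244,0.233,0],"dr":[0,0,-0.0091]},{"linear":[0.23,0.246,0],"dr":[0,0,-0.009]},{"linear":[0.216,0.259,0],"dr":[0,0,-0.0091]},{"linear":[0.201,0.271,0],"dr":[0,0,-0.009]},{"linear":[0.186,0.282,0],"dr":[0,0,-0.009]}])

```text
clock: 28.1
tool_pos: [0.461, 0.2209, 0.2459]
tcp_rot: [-0.21, 0.978, 0.0, 0.0]
wrist_force: [0.7, 0.4, 0.6]
finger_gap: 0.0655
grasp_force: 0.0
```

```bash
python3 look.py e2; python3 -c "
from h import *
o=env.observe();x=R.from_quat(o['tcp_rot']).as_matrix()[:,0];print('theta',np.degrees(np.arctan2(x[1],x[0]))%360,x)"
```

```text
28.1 [0.461  0.2209 0.2459]
0.92 [152. 107.  70.  60.] [0.4439 0.1033] yaw 24.1 err 0.036 sat 41.0
edge [285.   0.  70.  48.] [0.325 0.164 0.03 ]
edge [ 0.  1. 81. 70.] [ 0.421 -0.029  0.03 ]
0.77 [284. 186.  59.  59.] [0.4633 0.2187] yaw 19.8 err 0.068 sat 37.0
0.54 [ 54. 321.  31.  15.] [0.6491 0.0734] yaw 67.0 err 0.933 sat 2.0
theta 204.24377826321287 [-9.11806446e-01 -4.10619756e-01 -6.48494560e-04]
```

Request:
step_arm(deltas=[{"linear":[0.003,-0.035,0.3],"dr":[0,0,0.0055]},{"linear":[0,0,0.3],"dr":[0,0,0]},{"linear":[0,0,0.3],"dr":[0,0,0]},{"linear":[0,0,0.3],"dr":[0,0,0]},{"linear":[0,0,0.3],"dr":[0,0,0]},{"linear":[0,0,0.3],"dr":[0,0,0]},{"linear":[0,0,0.25],"dr":[0,0,0]},{"linear":[0,0,0.2],"dr":[0,0,0]},{"linear":[0,0,0.1],"dr":[0,0,0]},{"linear":[0,0,0],"dr":[0,0,0]}])

```text
clock: 29.45
tool_pos: [0.4632, 0.2174, 0.0694]
tcp_rot: [-0.191, 0.982, -0.0, -0.0]
wrist_force: [0.2, -0.1, 0.0]
finger_gap: 0.065
grasp_force: 0.0
```

Request:
step_arm(deltas=[{"linear":[0,0,0],"dr":[0,0,0]},{"linear":[0,0,0],"dr":[0,0,0]},{"linear":[0,0,0],"dr":[0,0,0]},{"linear":[0,0,0],"dr":[0,0,0]},{"linear":[0,0,0],"dr":[0,0,0]},{"linear":[0,0,-0.1],"dr":[0,0,0]},{"linear":[0,0,-0.3],"dr":[0,0,0]},{"linear":[0,0,-0.5],"dr":[0,0,0]},{"linear":[0,0,-0.4],"dr":[0,0,0]},{"linear":[0,0,-0.2],"dr":[0,0,0]}], jaw=0, newtons=40)

```text
clock: 30.7
tool_pos: [0.4636, 0.2176, 0.1841]
tcp_rot: [-0.191, 0.982, 0.0, 0.001]
wrist_force: [0.3, -0.1, -1.3]
finger_gap: 0.0238
grasp_force: 40.0
```

```bash
python3 -c "
from h import *
plan([(.5937,.0827,.181,171.35,10)])"
```

```text
[{"linear":[-0.094,-0.232,0.004],"dr":[0.0,0.0,0.0085]},{"linear":[-0.106,-0.226,0.004],"dr":[0.0,0.0,0.0085]},{"linear":[-0.118,-0.221,0.004],"dr":[0.0,0.0,0.0085]},{"linear":[-0.129,-0.214,0.004],"dr":[0.0,0.0,0.0085]},{"linear":[-0.14,-0.207,0.004],"dr":[0.0,0.0,0.0085]},{"linear":[-0.151,-0.199,0.005],"dr":[0.0,0.0001,0.0085]},{"linear":[-0.162,-0.19,0.004],"dr":[0.0,0.0,0.0085]},{"linear":[-0.172,-0.182,0.004],"dr":[0.0,0.0001,0.0085]},{"linear":[-0.181,-0.172,0.004],"dr":[0.0001,0.0,0.0086]},{"linear":[-0.19,-0.162,0.005],"dr":[0.0,0.0001,0.0085]}]
max mm/row 18.8 max deg 3.0962092952512106
```

Request:
step_arm(deltas=[{"linear":[-0.094,-0.232,0],"dr":[0,0,0.0085]},{"linear":[-0.106,-0.226,0],"dr":[0,0,0.0085]},{"linear":[-0.118,-0.221,0],"dr":[0,0,0.0085]},{"linear":[-0.129,-0.214,0],"dr":[0,0,0.0085]},{"linear":[-0.14,-0.207,0],"dr":[0,0,0.0085]},{"linear":[-0.151,-0.199,0],"dr":[0,0,0.0085]},{"linear":[-0.162,-0.19,0],"dr":[0,0,0.0085]},{"linear":[-0.172,-0.182,0],"dr":[0,0,0.0085]},{"linear":[-0.181,-0.172,0],"dr":[0,0,0.0086]},{"linear":[-0.19,-0.162,0],"dr":[0,0,0.0085]}])

```text
clock: 31.95
tool_pos: [0.5943, 0.0816, 0.1821]
tcp_rot: [0.077, 0.997, -0.0, -0.0]
wrist_force: [-1.1, -0.6, -1.2]
finger_gap: 0.0236
grasp_force: 40.0
```

Request:
step_arm(deltas=[{"linear":[0,0,0.1],"dr":[0,0,0]},{"linear":[0,0,0.2],"dr":[0,0,0]},{"linear":[0,0,0.2],"dr":[0,0,0]},{"linear":[0,0,0.1],"dr":[0,0,0]},{"linear":[0,0,0.1],"dr":[0,0,0]},{"linear":[0,0,0.05],"dr":[0,0,0]},{"linear":[0,0,0],"dr":[0,0,0]},{"linear":[0,0,0],"dr":[0,0,0]},{"linear":[0,0,0],"dr":[0,0,0]},{"linear":[0,0,0],"dr":[0,0,0]}])

```text
clock: 33.2
tool_pos: [0.5935, 0.0826, 0.1261]
tcp_rot: [0.075, 0.997, 0.0, 0.0]
wrist_force: [-0.6, 0.2, -2.1]
finger_gap: 0.0237
grasp_force: 40.0
```

```bash
cat > rim.py <<'E'
from h import *
import sys
# crop round the foot front and hole rim, enlarged; plus tool-frame coordinates of crop pixels
o=env.observe();r=R.from_quat(o['tcp_rot']);p=o['tool_pos'];c=cam('wrist');f=env.grab_frame('wrist')
print(p.round(4),'theta',np.degrees(np.arctan2(*r.as_matrix()[1::-1,0]))%360)
zo=float(sys.argv[2]);zb=p[2]-zo
b=np.load('base.npy');b[1]-=.001;hx,hy=map(float,sys.argv[3:5])
q=place(*b,0,np.array([[hx+a*d,hy+e*d,45] for d in(19.5,22.5) for a,e in((-1,-1),(-1,1))])/1000.);uv=proj(c,q);print('rim front expected px',uv.round(1).tolist())
t=p+r.apply([[18,-18,0],[18,18,0]]);t[:,2]=zb;print('foot front expected px',proj(c,t).round(1).tolist())
t=p+r.apply([[24,-24,0],[24,24,0]]);t[:,2]=zb+.038;print('collar front expected px',proj(c,t).round(1).tolist())
gy=r.inv().apply(place(*b,0,np.array([[hx,hy,45]])/1000.)-p)[0,:2]*1000;print('expected hole in tool',gy.round(1))
print('mm/px at rim',(np.linalg.norm(ray(c,(320,240),.045)-ray(c,(330,240),.045))*100).round(2),'at foot',(np.linalg.norm(ray(c,(320,240),zb)-ray(c,(330,240),zb))*100).round(2))
cv2.imwrite(f'pics/{sys.argv[1]}.png',cv2.resize(f[200:330,235:400,::-1],None,fx=4.5,fy=4.5,interpolation=cv2.INTER_CUBIC))
E
python3 rim.py e3 .0694 -36 72
```

```text
[0.5935 0.0826 0.1261] theta 171.35907408073433
rim front expected px [[278.2, 231.5], [350.1, 231.5], [272.5, 226.2], [355.8, 226.1]]
foot front expected px [[1901.9, 1761.6], [-1276.6, 1774.2]]
collar front expected px [[1874.8, 1735.3], [-1249.3, 1747.6]]
expected hole in tool [-0.2  0.2]
mm/px at rim 0.55 at foot 0.52
```

View pics/e3.png

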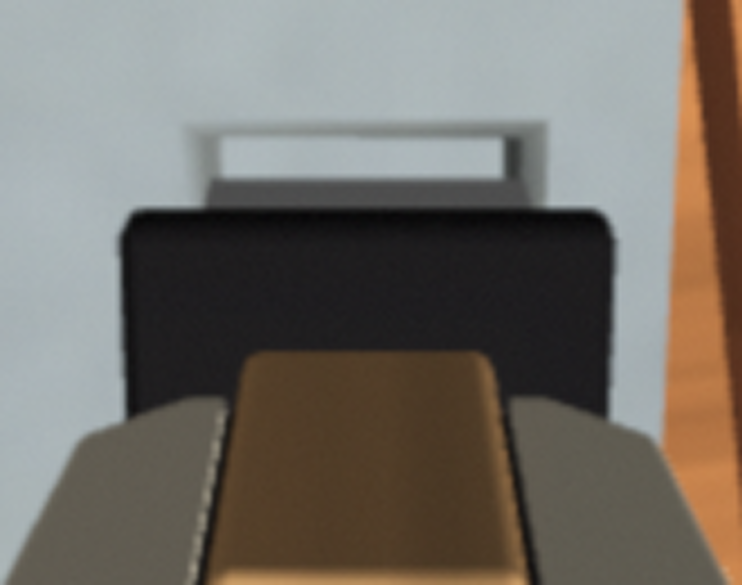

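Run:
```python
from h import *
o=env.observe();r=R.from_quat(o['tcp_rot']);p=o['tool_pos'];c=cam('wrist')
print(r.inv().apply(ray(c,(316,240),p[2]-.0694)-p)*1000, r.inv().apply(ray(c,(316,227.1),.045)-p)*1000,r.inv().apply(ray(c,(316,247),p[2]-.0694+.038)-p)*1000)
```

```text
[17.80395355  1.22162299 69.39681733] [21.77142058  1.23465459 81.02067938] [25.4384189   1.19737065 31.39543392]
```

Request:
step_arm(deltas=[{"linear":[0.004,0,0.05],"dr":[0,0,0]},{"linear":[0,0,0.05],"dr":[0,0,0]},{"linear":[0,0,0.05],"dr":[0,0,0]},{"linear":[0,0,0.05],"dr":[0,0,0]},{"linear":[0,0,0.05],"dr":[0,0,0]},{"linear":[0,0,0.05],"dr":[0,0,0]},{"linear":[0,0,0.05],"dr":[0,0,0]},{"linear":[0,0,0.05],"dr":[0,0,0]},{"linear":[0,0,0],"dr":[0,0,0]},{"linear":[0,0,0],"dr":[0,0,0]}])

```text
clock: 34.5
tool_pos: [0.5932, 0.0826, 0.096]
tcp_rot: [0.075, 0.997, 0.0, 0.0]
wrist_force: [-0.7, 0.2, -2.7]
finger_gap: 0.0235
grasp_force: 40.0
```

Perfectly free; push home.

Request:
step_arm(deltas=[{"linear":[0,0,0.05],"dr":[0,0,0]},{"linear":[0,0,0.04],"dr":[0,0,0]},{"linear":[0,0,0.03],"dr":[0,0,0]},{"linear":[0,0,0.02],"dr":[0,0,0]},{"linear":[0,0,0.02],"dr":[0,0,0]},{"linear":[0,0,0.02],"dr":[0,0,0]},{"linear":[0,0,0.01],"dr":[0,0,0]},{"linear":[0,0,0],"dr":[0,0,0]},{"linear":[0,0,0],"dr":[0,0,0]},{"linear":[0,0,0],"dr":[0,0,0]}])

```text
clock: 35.75
tool_pos: [0.5936, 0.0826, 0.0846]
tcp_rot: [0.075, 0.997, 0.0, 0.001]
wrist_force: [-14.5, -1.6, 27.6]
finger_gap: 0.0241
grasp_force: 40.0
```

Request:
step_arm(deltas=[{"linear":[0,0,-0.02],"dr":[0,0,0]},{"linear":[0,0,0],"dr":[0,0,0]},{"linear":[0,0,0],"dr":[0,0,0]},{"linear":[0,0,-0.05],"dr":[0,0,0]},{"linear":[0,0,-0.15],"dr":[0,0,0]},{"linear":[0,0,-0.3],"dr":[0,0,0]},{"linear":[0,0,-0.4],"dr":[0,0,0]},{"linear":[0,0,-0.5],"dr":[0,0,0]},{"linear":[0,0,-0.5],"dr":[0,0,0]},{"linear":[0,0,-0.3],"dr":[0,0,0]}], jaw=0.7)

```text
clock: 37.0
tool_pos: [0.5933, 0.0826, 0.2509]
tcp_rot: [0.075, 0.997, 0.0, 0.001]
wrist_force: [0.1, -0.3, 0.2]
finger_gap: 0.0652
grasp_force: 0.0
```

```bash
python3 look.py f1; python3 -c "
from h import *
plan([(.443,.103,.248,204.3,10)])"
```

```text
37.0 [0.5933 0.0826 0.2509]
edge [78.  0. 92. 54.] [ 0.426 -0.041  0.03 ]
0.82 [288. 272.  57.  63.] [0.6718 0.0722] yaw 81.5 err 0.066 sat 32.0
0.75 [292. 189.  54.  61.] [0.5966 0.084 ] yaw 80.5 err 0.02 sat 33.0
edge [271.   0.  80.  67.] [0.453 0.101 0.03 ]
[{"linear":[0.203,-0.003,0.003],"dr":[-0.0,0.0001,-0.0092]},{"linear":[0.203,0.008,0.003],"dr":[-0.0,0.0001,-0.0091]},{"linear":[0.202,0.02,0.004],"dr":[0.0,0.0,-0.0092]},{"linear":[0.2,0.031,0.003],"dr":[-0.0,0.0001,-0.0091]},{"linear":[0.198,0.043,0.004],"dr":[-0.0,0.0,-0.0092]},{"linear":[0.195,0.054,0.004],"dr":[-0.0,0.0001,-0.0091]},{"linear":[0.192,0.065,0.004],"dr":[-0.0,0.0,-0.0092]},{"linear":[0.188,0.077,0.003],"dr":[-0.0,0.0001,-0.0091]},{"linear":[0.183,0.087,0.004],"dr":[-0.0,0.0,-0.0092]},{"linear":[0.178,0.098,0.004],"dr":[-0.0,0.0001,-0.0091]}]
max mm/row 15.2 max deg 3.312195646395303
```

Request:
step_arm(deltas=[{"linear":[0.203,-0.003,0.004],"dr":[0,0,-0.0092]},{"linear":[0.203,0.008,0.004],"dr":[0,0,-0.0091]},{"linear":[0.202,0.02,0.004],"dr":[0,0,-0.0092]},{"linear":[0.2,0.031,0.004],"dr":[0,0,-0.0091]},{"linear":[0.198,0.043,0.004],"dr":[0,0,-0.0092]},{"linear":[0.195,0.054,0.004],"dr":[0,0,-0.0091]},{"linear":[0.192,0.065,0.004],"dr":[0,0,-0.0092]},{"linear":[0.188,0.077,0.004],"dr":[0,0,-0.0091]},{"linear":[0.183,0.087,0.004],"dr":[0,0,-0.0092]},{"linear":[0.178,0.098,0.004],"dr":[0,0,-0.0091]}])

```text
clock: 38.35
tool_pos: [0.4416, 0.103, 0.2436]
tcp_rot: [-0.211, 0.977, 0.0, -0.001]
wrist_force: [0.9, -0.6, 0.7]
finger_gap: 0.0655
grasp_force: 0.0
```

```bash
python3 look.py f2; python3 -c "
from h import *
o=env.observe();x=R.from_quat(o['tcp_rot']).as_matrix()[:,0];print('theta',np.degrees(np.arctan2(x[1],x[0]))%360,x)"
```

```text
38.35 [0.4416 0.103  0.2436]
0.92 [123.  80.  84.  78.] [ 0.4201 -0.0342] yaw 88.9 err 0.048 sat 43.0
0.85 [409.  60.  84.  76.] [0.3137 0.1602] yaw 8.4 err 0.038 sat 153.0
0.84 [285. 188.  56.  63.] [0.4446 0.1026] yaw 25.2 err 0.058 sat 36.0
0.7 [194. 423.  20.  24.] [0.723  0.1097] yaw 6.3 err 0.924 sat 2.0
theta 204.36855890743726 [-0.91090974 -0.41260442  0.00101697]
```

Request:
step_arm(deltas=[{"linear":[-0.017,-0.031,0.3],"dr":[0,0,0]},{"linear":[0,0,0.3],"dr":[0,0,0]},{"linear":[0,0,0.3],"dr":[0,0,0]},{"linear":[0,0,0.3],"dr":[0,0,0]},{"linear":[0,0,0.3],"dr":[0,0,0]},{"linear":[0,0,0.3],"dr":[0,0,0]},{"linear":[0,0,0.25],"dr":[0,0,0]},{"linear":[0,0,0.17],"dr":[0,0,0]},{"linear":[0,0,0.09],"dr":[0,0,0]},{"linear":[0,0,0],"dr":[0,0,0]}])

```text
clock: 39.7
tool_pos: [0.4445, 0.1014, 0.0718]
tcp_rot: [-0.21, 0.978, -0.0, -0.0]
wrist_force: [0.5, -0.9, 0.2]
finger_gap: 0.065
grasp_force: 0.0
```

Request:
step_arm(deltas=[{"linear":[0,0,0],"dr":[0,0,0]},{"linear":[0,0,0],"dr":[0,0,0]},{"linear":[0,0,0],"dr":[0,0,0]},{"linear":[0,0,0],"dr":[0,0,0]},{"linear":[0,0,0],"dr":[0,0,0]},{"linear":[0,0,-0.1],"dr":[0,0,0]},{"linear":[0,0,-0.3],"dr":[0,0,0]},{"linear":[0,0,-0.5],"dr":[0,0,0]},{"linear":[0,0,-0.4],"dr":[0,0,0]},{"linear":[0,0,-0.2],"dr":[0,0,0]}], jaw=0, newtons=40)

```text
clock: 40.95
tool_pos: [0.4448, 0.1014, 0.1862]
tcp_rot: [-0.21, 0.978, -0.0, 0.001]
wrist_force: [0.3, -1.0, -2.1]
finger_gap: 0.0238
grasp_force: 39.9
```

```bash
python3 -c "
from h import *
plan([(.5827,.0116,.181,171.35,10)])"
```

```text
[{"linear":[-0.118,-0.185,0.007],"dr":[0.0,0.0,0.0092]},{"linear":[-0.129,-0.178,0.007],"dr":[0.0,0.0,0.0091]},{"linear":[-0.139,-0.17,0.007],"dr":[0.0,0.0,0.0092]},{"linear":[-0.148,-0.162,0.007],"dr":[0.0,0.0,0.0091]},{"linear":[-0.157,-0.153,0.008],"dr":[0.0,0.0001,0.0092]},{"linear":[-0.166,-0.143,0.007],"dr":[0.0,0.0,0.0091]},{"linear":[-0.174,-0.134,0.007],"dr":[0.0,0.0,0.0092]},{"linear":[-0.181,-0.124,0.008],"dr":[0.0,0.0001,0.0091]},{"linear":[-0.188,-0.113,0.007],"dr":[0.0,0.0,0.0092]},{"linear":[-0.194,-0.102,0.007],"dr":[0.0,0.0001,0.0091]}]
max mm/row 16.5 max deg 3.312195646395303
```

Request:
step_arm(deltas=[{"linear":[-0.118,-0.185,0],"dr":[0,0,0.0092]},{"linear":[-0.129,-0.178,0],"dr":[0,0,0.0091]},{"linear":[-0.139,-0.17,0],"dr":[0,0,0.0092]},{"linear":[-0.148,-0.162,0],"dr":[0,0,0.0091]},{"linear":[-0.157,-0.153,0],"dr":[0,0,0.0092]},{"linear":[-0.166,-0.143,0],"dr":[0,0,0.0091]},{"linear":[-0.174,-0.134,0],"dr":[0,0,0.0092]},{"linear":[-0.181,-0.124,0],"dr":[0,0,0.0091]},{"linear":[-0.188,-0.113,0],"dr":[0,0,0.0092]},{"linear":[-0.194,-0.102,0],"dr":[0,0,0.0091]}])

```text
clock: 42.2
tool_pos: [0.5833, 0.0106, 0.1838]
tcp_rot: [0.077, 0.997, -0.0, -0.0]
wrist_force: [-0.3, -0.6, -1.0]
finger_gap: 0.0239
grasp_force: 39.9
```

Request:
step_arm(deltas=[{"linear":[0,0,0.1],"dr":[0,0,0]},{"linear":[0,0,0.2],"dr":[0,0,0]},{"linear":[0,0,0.2],"dr":[0,0,0]},{"linear":[0,0,0.1],"dr":[0,0,0]},{"linear":[0,0,0.1],"dr":[0,0,0]},{"linear":[0,0,0.05],"dr":[0,0,0]},{"linear":[0,0,0],"dr":[0,0,0]},{"linear":[0,0,0],"dr":[0,0,0]},{"linear":[0,0,0],"dr":[0,0,0]},{"linear":[0,0,0],"dr":[0,0,0]}])

```text
clock: 43.45
tool_pos: [0.5824, 0.0115, 0.1283]
tcp_rot: [0.075, 0.997, -0.0, 0.0]
wrist_force: [-0.4, -0.6, -2.2]
finger_gap: 0.0241
grasp_force: 39.9
```

Request:
step_arm(deltas=[{"linear":[0,0,0.05],"dr":[0,0,0]},{"linear":[0,0,0.05],"dr":[0,0,0]},{"linear":[0,0,0.05],"dr":[0,0,0]},{"linear":[0,0,0.05],"dr":[0,0,0]},{"linear":[0,0,0.05],"dr":[0,0,0]},{"linear":[0,0,0.05],"dr":[0,0,0]},{"linear":[0,0,0.05],"dr":[0,0,0]},{"linear":[0,0,0.05],"dr":[0,0,0]},{"linear":[0,0,0],"dr":[0,0,0]},{"linear":[0,0,0],"dr":[0,0,0]}])

```text
clock: 44.7
tool_pos: [0.5824, 0.0115, 0.0983]
tcp_rot: [0.075, 0.997, -0.0, 0.0]
wrist_force: [0.3, 0.6, -1.4]
finger_gap: 0.0239
grasp_force: 39.9
```

Request:
step_arm(deltas=[{"linear":[0,0,0.05],"dr":[0,0,0]},{"linear":[0,0,0.04],"dr":[0,0,0]},{"linear":[0,0,0.03],"dr":[0,0,0]},{"linear":[0,0,0.02],"dr":[0,0,0]},{"linear":[0,0,0.02],"dr":[0,0,0]},{"linear":[0,0,0.02],"dr":[0,0,0]},{"linear":[0,0,0.01],"dr":[0,0,0]},{"linear":[0,0,0],"dr":[0,0,0]},{"linear":[0,0,0],"dr":[0,0,0]},{"linear":[0,0,0],"dr":[0,0,0]}])

```text
clock: 45.95
tool_pos: [0.5828, 0.0115, 0.0869]
tcp_rot: [0.075, 0.997, 0.0, 0.001]
wrist_force: [-13.9, 0.9, 27.3]
finger_gap: 0.0239
grasp_force: 40.0
```

Request:
step_arm(deltas=[{"linear":[0,0,-0.02],"dr":[0,0,0]},{"linear":[0,0,0],"dr":[0,0,0]},{"linear":[0,0,0],"dr":[0,0,0]},{"linear":[0,0,-0.05],"dr":[0,0,0]},{"linear":[0,0,-0.15],"dr":[0,0,0]},{"linear":[0,0,-0.3],"dr":[0,0,0]},{"linear":[0,0,-0.4],"dr":[0,0,0]},{"linear":[0,0,-0.5],"dr":[0,0,0]},{"linear":[0,0,-0.5],"dr":[0,0,0]},{"linear":[0,0,-0.3],"dr":[0,0,0]}], jaw=0.6)

```text
clock: 47.2
tool_pos: [0.5826, 0.0115, 0.2531]
tcp_rot: [0.075, 0.997, 0.0, 0.001]
wrist_force: [0.3, -0.5, 1.0]
finger_gap: 0.0559
grasp_force: 0.0
```

```bash
python3 -c "
from h import *
plan([(.420,-.034,.248,180,10)])"
```

```text
[{"linear":[0.205,-0.093,0.006],"dr":[0.0,0.0,-0.0024]},{"linear":[0.207,-0.089,0.006],"dr":[0.0,0.0,-0.0024]},{"linear":[0.208,-0.086,0.006],"dr":[0.0,0.0,-0.0024]},{"linear":[0.209,-0.083,0.006],"dr":[0.0,0.0001,-0.0024]},{"linear":[0.21,-0.08,0.007],"dr":[0.0,0.0,-0.0024]},{"linear":[0.212,-0.077,0.007],"dr":[0.0,0.0001,-0.0024]},{"linear":[0.213,-0.074,0.007],"dr":[0.0,0.0,-0.0024]},{"linear":[0.214,-0.07,0.006],"dr":[0.0,0.0001,-0.0024]},{"linear":[0.215,-0.067,0.007],"dr":[0.0,0.0,-0.0024]},{"linear":[0.215,-0.065,0.007],"dr":[0.0,0.0001,-0.0024]}]
max mm/row 16.9 max deg 0.8647496747614305
```

Request:
step_arm(deltas=[{"linear":[0.205,-0.093,0.005],"dr":[0,0,-0.0024]},{"linear":[0.207,-0.089,0.005],"dr":[0,0,-0.0024]},{"linear":[0.208,-0.086,0.005],"dr":[0,0,-0.0024]},{"linear":[0.209,-0.083,0.005],"dr":[0,0,-0.0024]},{"linear":[0.21,-0.08,0.005],"dr":[0,0,-0.0024]},{"linear":[0.212,-0.077,0.005],"dr":[0,0,-0.0024]},{"linear":[0.213,-0.074,0.005],"dr":[0,0,-0.0024]},{"linear":[0.214,-0.07,0.005],"dr":[0,0,-0.0024]},{"linear":[0.215,-0.067,0.005],"dr":[0,0,-0.0024]},{"linear":[0.215,-0.065,0.005],"dr":[0,0,-0.0024]}])

```text
clock: 48.45
tool_pos: [0.4186, -0.0342, 0.2465]
tcp_rot: [-0.0, 1.0, -0.0, 0.0]
wrist_force: [0.5, -0.2, 0.2]
finger_gap: 0.0558
grasp_force: 0.0
```

```bash
python3 look.py g2; python3 -c "
from h import *
o=env.observe();x=R.from_quat(o['tcp_rot']).as_matrix()[:,0];print('theta',np.degrees(np.arctan2(x[1],x[0]))%360,x)"
```

```text
48.45 [ 0.4186 -0.0342  0.2465]
0.91 [287. 189.  58.  55.] [ 0.4205 -0.0347] yaw 0.3 err 0.049 sat 37.0
0.88 [343. 365.  49.  77.] [0.5938 0.0152] yaw 83.7 err 0.727 sat 47.0
0.7 [395. 438.  38.  35.] [0.7035 0.0724] yaw 27.8 err 0.488 sat 12.0
0.69 [519.  49. 104.  73.] [0.3141 0.1591] yaw 9.5 err 0.043 sat 137.0
theta 179.99951975889527 [-9.99999601e-01  8.38178513e-06 -8.93514174e-04]
```

Request:
step_arm(deltas=[{"linear":[-0.007,-0.025,0.3],"dr":[0,0,0]},{"linear":[0,0,0.3],"dr":[0,0,0]},{"linear":[0,0,0.3],"dr":[0,0,0]},{"linear":[0,0,0.3],"dr":[0,0,0]},{"linear":[0,0,0.3],"dr":[0,0,0]},{"linear":[0,0,0.3],"dr":[0,0,0]},{"linear":[0,0,0.25],"dr":[0,0,0]},{"linear":[0,0,0.18],"dr":[0,0,0]},{"linear":[0,0,0.1],"dr":[0,0,0]},{"linear":[0,0,0],"dr":[0,0,0]}])

```text
clock: 49.8
tool_pos: [0.4203, -0.0359, 0.0718]
tcp_rot: [0.0, 1.0, 0.0, -0.0]
wrist_force: [-0.9, 0.7, 0.2]
finger_gap: 0.056
grasp_force: 0.0
```

Request:
step_arm(deltas=[{"linear":[0,0,0],"dr":[0,0,0]},{"linear":[0,0,0],"dr":[0,0,0]},{"linear":[0,0,0],"dr":[0,0,0]},{"linear":[0,0,0],"dr":[0,0,0]},{"linear":[0,0,0],"dr":[0,0,0]},{"linear":[0,0,-0.1],"dr":[0,0,0]},{"linear":[0,0,-0.3],"dr":[0,0,0]},{"linear":[0,0,-0.5],"dr":[0,0,0]},{"linear":[0,0,-0.4],"dr":[0,0,0]},{"linear":[0,0,-0.2],"dr":[0,0,0]}], jaw=0, newtons=40)

```text
clock: 51.05
tool_pos: [0.4206, -0.0359, 0.1862]
tcp_rot: [0.0, 1.0, -0.0, 0.001]
wrist_force: [0.9, -0.2, -1.4]
finger_gap: 0.0242
grasp_force: 39.9
```

```bash
python3 -c "
from h import *
plan([(.5718,-.0597,.181,171.35,10)])"
```

```text
[{"linear":[-0.202,-0.032,0.007],"dr":[-0.0,0.0,0.0024]},{"linear":[-0.202,-0.029,0.007],"dr":[-0.0,0.0,0.0024]},{"linear":[-0.202,-0.025,0.007],"dr":[-0.0,0.0,0.0024]},{"linear":[-0.203,-0.022,0.007],"dr":[-0.0,0.0,0.0024]},{"linear":[-0.203,-0.02,0.007],"dr":[-0.0,0.0,0.0024]},{"linear":[-0.203,-0.016,0.008],"dr":[-0.0,0.0001,0.0024]},{"linear":[-0.204,-0.013,0.007],"dr":[-0.0,0.0,0.0024]},{"linear":[-0.204,-0.01,0.007],"dr":[-0.0,0.0001,0.0024]},{"linear":[-0.204,-0.008,0.007],"dr":[-0.0,0.0,0.0024]},{"linear":[-0.204,-0.004,0.008],"dr":[-0.0,0.0001,0.0024]}]
max mm/row 15.3 max deg 0.8647496747614305
```

Request:
step_arm(deltas=[{"linear":[-0.202,-0.032,0],"dr":[0,0,0.0024]},{"linear":[-0.202,-0.029,0],"dr":[0,0,0.0024]},{"linear":[-0.202,-0.025,0],"dr":[0,0,0.0024]},{"linear":[-0.203,-0.022,0],"dr":[0,0,0.0024]},{"linear":[-0.203,-0.02,0],"dr":[0,0,0.0024]},{"linear":[-0.203,-0.016,0],"dr":[0,0,0.0024]},{"linear":[-0.204,-0.013,0],"dr":[0,0,0.0024]},{"linear":[-0.204,-0.01,0],"dr":[0,0,0.0024]},{"linear":[-0.204,-0.008,0],"dr":[0,0,0.0024]},{"linear":[-0.204,-0.004,0],"dr":[0,0,0.0024]}])

```text
clock: 52.3
tool_pos: [0.5725, -0.0598, 0.1844]
tcp_rot: [0.076, 0.997, -0.0, 0.0]
wrist_force: [0.6, 1.3, -1.9]
finger_gap: 0.0238
grasp_force: 39.9
```

Request:
step_arm(deltas=[{"linear":[0,0,0.1],"dr":[0,0,0]},{"linear":[0,0,0.2],"dr":[0,0,0]},{"linear":[0,0,0.2],"dr":[0,0,0]},{"linear":[0,0,0.1],"dr":[0,0,0]},{"linear":[0,0,0.1],"dr":[0,0,0]},{"linear":[0,0,0.05],"dr":[0,0,0]},{"linear":[0,0,0],"dr":[0,0,0]},{"linear":[0,0,0],"dr":[0,0,0]},{"linear":[0,0,0],"dr":[0,0,0]},{"linear":[0,0,0],"dr":[0,0,0]}])

```text
clock: 53.55
tool_pos: [0.5716, -0.0597, 0.1283]
tcp_rot: [0.075, 0.997, -0.0, 0.0]
wrist_force: [-0.4, -0.4, -1.9]
finger_gap: 0.0236
grasp_force: 39.9
```

Request:
step_arm(deltas=[{"linear":[0,0,0.05],"dr":[0,0,0]},{"linear":[0,0,0.05],"dr":[0,0,0]},{"linear":[0,0,0.05],"dr":[0,0,0]},{"linear":[0,0,0.05],"dr":[0,0,0]},{"linear":[0,0,0.05],"dr":[0,0,0]},{"linear":[0,0,0.05],"dr":[0,0,0]},{"linear":[0,0,0.05],"dr":[0,0,0]},{"linear":[0,0,0.05],"dr":[0,0,0]},{"linear":[0,0,0],"dr":[0,0,0]},{"linear":[0,0,0],"dr":[0,0,0]}])

```text
clock: 54.8
tool_pos: [0.5716, -0.0597, 0.0983]
tcp_rot: [0.075, 0.997, -0.0, 0.0]
wrist_force: [0.7, -0.3, -1.5]
finger_gap: 0.0239
grasp_force: 39.9
```

Request:
step_arm(deltas=[{"linear":[0,0,0.05],"dr":[0,0,0]},{"linear":[0,0,0.04],"dr":[0,0,0]},{"linear":[0,0,0.03],"dr":[0,0,0]},{"linear":[0,0,0.02],"dr":[0,0,0]},{"linear":[0,0,0.02],"dr":[0,0,0]},{"linear":[0,0,0.02],"dr":[0,0,0]},{"linear":[0,0,0.01],"dr":[0,0,0]},{"linear":[0,0,0],"dr":[0,0,0]},{"linear":[0,0,0],"dr":[0,0,0]},{"linear":[0,0,0],"dr":[0,0,0]}])

```text
clock: 56.05
tool_pos: [0.572, -0.0597, 0.087]
tcp_rot: [0.075, 0.997, -0.0, 0.001]
wrist_force: [-15.2, 1.6, 29.6]
finger_gap: 0.0237
grasp_force: 39.9
```

Request:
step_arm(deltas=[{"linear":[0,0,-0.02],"dr":[0,0,0]},{"linear":[0,0,0],"dr":[0,0,0]},{"linear":[0,0,0],"dr":[0,0,0]},{"linear":[0,0,-0.05],"dr":[0,0,0]},{"linear":[0,0,-0.15],"dr":[0,0,0]},{"linear":[0,0,-0.3],"dr":[0,0,0]},{"linear":[0,0,-0.4],"dr":[0,0,0]},{"linear":[0,0,-0.5],"dr":[0,0,0]},{"linear":[0,0,-0.5],"dr":[0,0,0]},{"linear":[0,0,-0.3],"dr":[0,0,0]}], jaw=0.5)

```text
clock: 57.3
tool_pos: [0.5717, -0.0597, 0.2531]
tcp_rot: [0.075, 0.997, -0.0, 0.001]
wrist_force: [-0.2, 0.8, -0.4]
finger_gap: 0.0467
grasp_force: 0.0
```

Run:
```python
from h import *
f=[env.grab_frame(n)[:,:,::-1] for n in('side','scene')]
f.append(env.grab_frame('wrist')[:,:,::-1])
a=cv2.resize(f[0][120:440,180:520],(400,376));b=cv2.resize(f[1][140:440,110:500],(400,308));w=cv2.resize(f[2],(400,300))
top=np.hstack([a[:300],b[:300]]);bot=np.hstack([w,cv2.resize(f[0],(400,300))])
cv2.imwrite('pics/all.png',np.vstack([top,bot]))
b=np.load('base.npy');b[1]-=.001
t=place(*b,0,np.array([[-35,-151,76]])/1000.)[0];print(t)
plan([(t[0],t[1],.20,171.35,10)])
```

```text
[ 0.56113736 -0.1378697   0.076     ]
[{"linear":[-0.002,-0.105,0.068],"dr":[-0.0,0.0,0.0]},{"linear":[-0.002,-0.105,0.068],"dr":[-0.0,0.0,0.0]},{"linear":[-0.002,-0.105,0.068],"dr":[-0.0,0.0,0.0]},{"linear":[-0.001,-0.105,0.068],"dr":[-0.0,0.0,0.0]},{"linear":[-0.002,-0.105,0.068],"dr":[-0.0,0.0,0.0]},{"linear":[-0.001,-0.105,0.068],"dr":[-0.0,0.0,0.0]},{"linear":[-0.002,-0.105,0.068],"dr":[-0.0,0.0,0.0]},{"linear":[-0.001,-0.106,0.068],"dr":[-0.0,0.0001,0.0]},{"linear":[-0.002,-0.105,0.068],"dr":[-0.0,0.0,0.0]},{"linear":[-0.002,-0.106,0.068],"dr":[-0.0,0.0001,0.0]}]
max mm/row 9.4 max deg 0.036000000000000004
```

View pics/all.png

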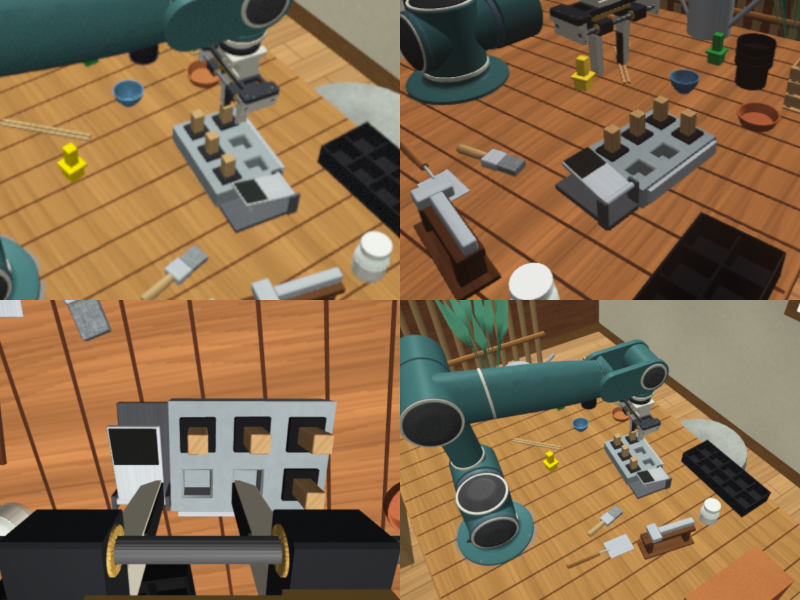

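Run:
```python
from h import *
c=cam('wrist');print(ray(c,(214,235),.076))
f=env.grab_frame('wrist');m=(f.max(2)<45).astype(np.uint8);m[:, :150]=0;m[320:]=0
n,l,s,ce=cv2.connectedComponentsWithStats(m)
for i in range(1,n):
    if s[i,4]>800: print(s[i],ce[i].round(1),ray(c,ce[i],.076).round(4))
```

```text
[ 0.56807562 -0.13767645  0.076     ]
[ 288  189   57   56 1707] [315.9 209.7] [ 0.5603 -0.0567  0.076 ]
[ 374  189   60   56 1591] [395.9 208.7] [0.5687 0.0036 0.076 ]
[ 459  189   63   56 1732] [482.3 210.6] [0.5801 0.0685 0.076 ]
[ 173  208   80   57 4105] [213.7 235.9] [ 0.5687 -0.1381  0.076 ]
[ 451  272   60   48 1439] [474.7 288.9] [0.6437 0.0597 0.076 ]
```

Request:
step_arm(deltas=[{"linear":[-0.005,-0.105,0.1],"dr":[0,0,0]},{"linear":[-0.005,-0.105,0.1],"dr":[0,0,0]},{"linear":[-0.005,-0.105,0.1],"dr":[0,0,0]},{"linear":[-0.005,-0.105,0.15],"dr":[0,0,0]},{"linear":[-0.005,-0.105,0.15],"dr":[0,0,0]},{"linear":[-0.005,-0.105,0.15],"dr":[0,0,0]},{"linear":[-0.005,-0.105,0.15],"dr":[0,0,0]},{"linear":[-0.005,-0.105,0.15],"dr":[0,0,0]},{"linear":[-0.005,-0.105,0.15],"dr":[0,0,0]},{"linear":[-0.005,-0.105,0.15],"dr":[0,0,0]}], jaw=0)

```text
clock: 58.75
tool_pos: [0.5633, -0.1386, 0.1484]
tcp_rot: [0.075, 0.997, -0.0, 0.0]
wrist_force: [0.0, 0.5, 0.8]
finger_gap: 0.0002
grasp_force: 0.0
```

Request:
step_arm(deltas=[{"linear":[0,0,0.1],"dr":[0,0,0]},{"linear":[0,0,0.1],"dr":[0,0,0]},{"linear":[0,0,0.1],"dr":[0,0,0]},{"linear":[0,0,0.08],"dr":[0,0,0]},{"linear":[0,0,0.08],"dr":[0,0,0]},{"linear":[0,0,0.08],"dr":[0,0,0]},{"linear":[0,0,0.06],"dr":[0,0,0]},{"linear":[0,0,0.05],"dr":[0,0,0]},{"linear":[0,0,0],"dr":[0,0,0]},{"linear":[0,0,0],"dr":[0,0,0]}])

```text
clock: 60.0
tool_pos: [0.5636, -0.1382, 0.101]
tcp_rot: [0.075, 0.997, -0.0, 0.0]
wrist_force: [-2.8, 1.1, 6.6]
finger_gap: 0.0006
grasp_force: 3.0
```

Request:
step_arm(deltas=[{"linear":[0,0,0.06],"dr":[0,0,0]},{"linear":[0,0,0.06],"dr":[0,0,0]},{"linear":[0,0,0.06],"dr":[0,0,0]},{"linear":[0,0,0.06],"dr":[0,0,0]},{"linear":[0,0,0.06],"dr":[0,0,0]},{"linear":[0,0,0.04],"dr":[0,0,0]},{"linear":[0,0,0],"dr":[0,0,0]},{"linear":[0,0,0],"dr":[0,0,0]},{"linear":[0,0,0],"dr":[0,0,0]},{"linear":[0,0,0],"dr":[0,0,0]}])

```text
clock: 61.25
tool_pos: [0.5632, -0.1382, 0.0773]
tcp_rot: [0.075, 0.997, -0.0, -0.0]
wrist_force: [-17.8, 3.9, 29.6]
finger_gap: 0.0002
grasp_force: 15.1
```

Request:
step_arm(deltas=[{"linear":[0,0,0.007],"dr":[0,0,0]},{"linear":[0,0,0],"dr":[0,0,0]},{"linear":[0,0,0],"dr":[0,0,0]},{"linear":[0,0,0],"dr":[0,0,0]},{"linear":[0,0,0],"dr":[0,0,0]},{"linear":[0,0,0],"dr":[0,0,0]},{"linear":[0,0,0],"dr":[0,0,0]},{"linear":[0,0,0],"dr":[0,0,0]},{"linear":[0,0,0],"dr":[0,0,0]},{"linear":[0,0,0],"dr":[0,0,0]}])

```text
clock: 62.5
tool_pos: [0.5632, -0.1382, 0.0772]
tcp_rot: [0.075, 0.997, -0.0, -0.0]
wrist_force: [-20.7, 4.3, 34.1]
finger_gap: 0.0005
grasp_force: 17.4
```

Request:
step_arm(deltas=[{"linear":[0,0,-0.05],"dr":[0,0,0]},{"linear":[0,0,-0.06],"dr":[0,0,0]},{"linear":[0,0,-0.06],"dr":[0,0,0]},{"linear":[0,0,-0.06],"dr":[0,0,0]},{"linear":[0,0,-0.08],"dr":[0,0,0]},{"linear":[0,0,-0.15],"dr":[0,0,0]},{"linear":[0,0,-0.3],"dr":[0,0,0]},{"linear":[0,0,-0.4],"dr":[0,0,0]},{"linear":[0,0,-0.4],"dr":[0,0,0]},{"linear":[0,0,-0.4],"dr":[0,0,0]}])

```text
clock: 63.75
tool_pos: [0.5631, -0.138, 0.2224]
tcp_rot: [0.075, 0.997, 0.0, -0.0]
wrist_force: [0.4, -0.5, 0.3]
finger_gap: 0.0001
grasp_force: 0.0
```

Run:
```python
from h import *
f=[env.grab_frame(n)[:,:,::-1] for n in('side','scene')]
b=cv2.resize(f[1][200:440,110:450],(800,565))
cv2.imwrite('pics/end.png',b)
```

```text
(no output)
```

View pics/end.png

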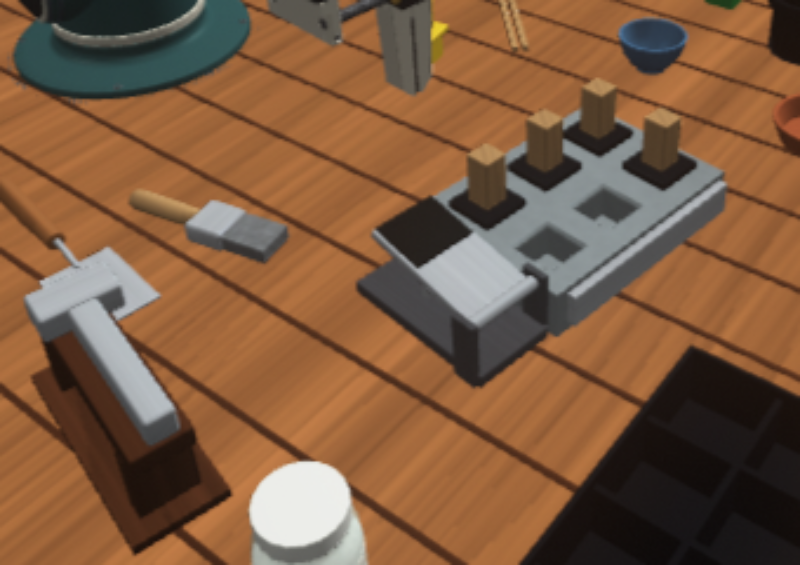

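```bash
python3 -c "
from plant import env
print(env.finish_job())"
```

```text
the job is handed in; nothing more can be done
None
```

The job is handed in: the tamper lies flat on the ledge (measured about 4 mm off the middle across and 5 mm along), all four posts found are home in the base, and the pedal was pressed to its stop, held over a second and is back up.

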